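Gauge the depth of a drilled bore with a depth rod and set the reading cursor

TASK

Measure how deep the bore in the clamped timber is: take the depth rod from its rest and, guided by the V saddle, slide it tip first into the bore until you feel it press firmly on the bottom, then leave it lying there. Then slide the cursor with the red knob along its rule up to the rod's tail until you feel it press lightly on the rod, so that it marks the exposed length, and let go. Never press the rod on the bottom with more than 25 N, by hand or through the cursor, and leave the other things on the bench where they are.

Things in the scene. Friction and masses are not known exactly. Their poses are not given: they have to be found in the camera images.
- jig: fixed jig: 145 x 510 x 30 mm base board, a pale 80 x 80 mm timber clamped between green posts (147 mm high) at its -y end, a V saddle before it, the cursor's rule at its +y end. Origin on the bench straight under the bore's mouth; +y runs level from the timber's drilled face, out of the bore, along the saddle; z up
- saddle (a point): middle of the dark V saddle, on the bore's line, 70 mm above the bench; axes as the jig's. The V groove runs under the bore's line from 15 to 96 mm in front of the drilled face; its lips reach 23 mm to either side and stand 14 mm above the line. A 12 mm rod lying in it is in line with the bore
- bore: the blind bore, ringed in black; origin at the centre of its mouth in the timber's drilled face (facing the jig's +y), 70 mm above the bench; axes as the jig's. The bore is level, 15 mm wide, runs to the jig's -y and is 35 to 68 mm deep: the depth is not known and must be felt; its bottom is hard
- rod_grip (a point): centre of the depth rod's blue grip, 16 mm wide (x), 40 long (y), 24 high (z): grasp here. The loose steel rod is straight, 12 mm thick, 245 mm long, 0.1 to 0.16 kg; its -y axis points to the tip, 190 mm from here; the tail is 55 mm away. At first it lies level in two V notches of a fixed rest, its axis 55 mm above the bench, only the rest's 40 x 14 mm foot under the grip
- rod_tip (a point): end of the rod's tip, on its axis, tapered over the last 8 mm to 6 mm across; axes as the rod's
- rod_tail (a point): flat tail end of the rod, on its axis; axes as the rod's
- cursor_knob (a point): centre of the cursor's red knob, 24 mm (jig x) by 18 mm (jig y), 42 mm high, 100 mm above the bench: grasp or push it here. The cursor slides parallel to the bore's line on a rule 65 mm to its -x side (track 42 mm high, 98 to 332 mm from the drilled face), needs about 3 N and stays where it is left
- cursor_face (a point): the point, on the bore's line, of the front face (toward the timber) of the cursor's brass tongue, which is to touch the rod's tail; 65 mm to the jig's +x, 20 mm to its -y and 30 mm below the knob's centre. The tongue is 62 to 78 mm above the bench and reaches from the cursor across the bore's line
- cursor (a joint): travel of the cursor toward the timber in m, 0 to 0.19; at 0 the tongue's front face is 305 mm from the timber's drilled face. At first 0 to 0.03

How it is judged:
On the way, in this order (a step that is already met when the one before it is completed fails the run):
1. the rod's tip is at least 15 mm inside the bore, and the cursor is clear of its tail (angle between the y axis of jig and the y axis of rod_tip, either way round below 0.06 rad and x of rod_tip in the frame of bore between -0.004 and 0.004 m and z of rod_tip in the frame of bore between -0.004 and 0.004 m and y of rod_tip in the frame of bore below -0.015 m and y of cursor_face in the frame of rod_tail above 0.01 m), for 0.1 s.
2. the rod presses on the bottom of the bore with at least 3 N, the cursor clear of its tail (y of rod_tip in the frame of bore below -0.033 m and angle between the y axis of jig and the y axis of rod_tip, either way round below 0.06 rad and x of rod_tip in the frame of bore between -0.004 and 0.004 m and z of rod_tip in the frame of bore between -0.004 and 0.004 m and contact force between rod and bore above 3 N and y of cursor_face in the frame of rod_tail above 0.01 m), for 0.2 s.
3. the rod lies in the bore, let go, the cursor not yet at its tail (y of rod_tip in the frame of bore below -0.033 m and angle between the y axis of jig and the y axis of rod_tip, either way round below 0.06 rad and x of rod_tip in the frame of bore between -0.004 and 0.004 m and z of rod_tip in the frame of bore between -0.004 and 0.004 m and contact force between rod and the fingers below 0.1 N and y of cursor_face in the frame of rod_tail above 0.005 m), for 0.1 s.
4. the cursor touches the rod's tail and presses the rod lightly (0.5 N or more) on the bottom of the bore (y of rod_tip in the frame of bore below -0.033 m and angle between the y axis of jig and the y axis of rod_tip, either way round below 0.06 rad and x of rod_tip in the frame of bore between -0.004 and 0.004 m and z of rod_tip in the frame of bore between -0.004 and 0.004 m and contact force between rod and bore above 0.5 N and y of cursor_face in the frame of rod_tail below 0.002 m), for 0.1 s.
At the end, for the whole second after the job is handed in: the rod lies in the bore as it was bottomed (tip at least 33 mm deep), its tip within 4 mm of the bore's line and its axis within 0.06 rad of it, the cursor's face is within 2 mm of the rod's tail, both are at rest and let go (y of rod_tip in the frame of bore below -0.033 m and angle between the y axis of jig and the y axis of rod_tip, either way round below 0.06 rad and x of rod_tip in the frame of bore between -0.004 and 0.004 m and z of rod_tip in the frame of bore between -0.004 and 0.004 m and y of cursor_face in the frame of rod_tail between -0.002 and 0.002 m and linear speed of rod below 0.01 m/s and velocity of joint cursor between -0.005 and 0.005 m/s); the robot touches nothing.
It fails at once if the rod presses on the bottom of the bore with more than 25 N (contact force between rod and bore above 25 N).
It fails at once if another thing on the bench is moved by more than 30 mm (distance of any of mallet, chisel, halflog, gauge, oil, tray, offcut, dowel from where it was at the start of the episode above 0.03 m).
It also fails if it takes over 72 s, if anything falls off the work surface, if the arm or the gripper's body presses on something with over 40 N, if the wrist force passes 120 N, or if a joint passes its speed limit or range.

ROBOT

A 7-joint arm with a two-finger parallel gripper is mounted at the origin on the work surface. World frame = base frame: x ahead of the robot, y to its left, z up, the work surface at z = 0. Lengths are in m, angles in rad, forces in N, time in s.
With the tool pointing down it reaches from about 0.4 to 0.85 m from the base axis. Payload 4.5 kg.
Tool frame: the origin (TCP) lies at the very end of the fingers, on their centre line; the grasp point (between the pads) lies 19 mm behind it; y points along the fingers, z is the direction in which the jaws open and shut, and the axes are right-handed (so a half turn about y gives the same grasp; the last joint's range is limited). The gripper opens to 88 mm and grips with 3 to 60 N. Pads are 18 mm wide; open, the fingers measure 123 mm over their backs; the gripper's body (75 mm by 187 mm) begins 45 mm behind the grasp point.
Start: joints at [-1.102, 0.689, -0.195, 1.565, 0.157, 0.902, -0.215], TCP at [0.263, 0.567, 0.239] pointing down, gripper open.
Joint ranges: [-3.01, 3.01], [-0.46, 2.08], [-1.47, 1.51], [0.13, 2.56], [-1, 4.14], [0.04, 2.09], [-2.66, 2.66]. Speed limits (rad/s): [2.57, 2.57, 3.14, 3.14, 3.14, 3.14, 3.14].

INTERFACE

Orientations are given as a rotation vector (axis times angle).
In Python, from plant import manip gives the robot as it stands.
- The arm moves only by the tool jog_arm, never from a script. Its argument "series" is a list of rows, each an object of numbers: "dx", "dy", "dz": the shift along the tool's x, y, z each as a share of 0.15 m, from -1 to 1; "spin": the turn about the tool's y as a share of 45 degrees, from -1 to 1. In form: [{"dx": .., "dy": .., "dz": .., "spin": ..}, ...]. A call has 1 to 8 rows; each row is the pose to reach, as a shift and turn from the pose commanded when the call began, along the tool's axes at that moment; what a row does not reach only later rows make up. A row lasts 1/12 s, in which the tool goes at most 41.7 mm and 7.16 degrees, less where a joint would pass 70% of its speed; a pose out of reach is approached as far as the arm can. A call with a number of a shift or a turn outside -1 to 1 is refused whole. A call with a gripper value outside its range is refused whole. "fingers" is the opening, from 0 (shut) to 1 (fully open), set as the call begins (left out, the last holds). The fingers move at their own pace and stop on an object; "force" is the grip in N (left out, the last holds). Time passes only in rows, so rows that repeat a pose let the fingers close. It gives the time, the measured TCP pose, the force and the opening at its end, in the units of the state.
- manip.read_state(): the state, without advancing time (a new reading comes with each control period).
- manip.camera(name): name is "scene" or "top" or "wrist"; returns the picture (384x512x3 uint8, red, green, blue); there is no depth.
- manip.camera_info(name): a dict with "camera_matrix" (3x3 intrinsics, pixels), "rvec" (rotation vector, rad) and "tvec" (3), from world to camera coordinates, as OpenCV has them. Camera axes: x right, y down, z forward; pixel columns grow to the right and rows downward; lengths in m; the calibration is good to about 2 mm. The wrist camera is an equidistant fisheye: a pixel r from the principal point sees the ray r / f radians off the axis. A picture is of the moment at which its call begins: read the wrist's pose just before it. camera_info takes no time and is no camera call; for the wrist camera it gives the pose at the moment of the call.
- manip.job_done(): hands the job in, once; it reports no verdict.
The state is a dict: "t": time; "q": joint angles; "qd": joint speeds; "joint_efforts": joint torques, N m; "position": TCP position; "ee_rot": TCP orientation; "contact_force": force on the tool from outside, world axes, zero at the start; "moment": the same for the moment, N m; "grip_width": finger opening in m.
Only numpy, scipy, OpenCV 4.12 (cv2) and the standard library are available. Lean on these libraries where they do the work, as an engineer would, in place of code of your own. Each camera call takes 0.05 s, during which the arm holds its last target.

## Working session

There is one attempt and no reset: what is moved stays moved. The work goes in short steps, Python scripts to look and compute and a tool call to move; the robot and the scene stay as the last step left them, time stands still between calls to the robot, and variables do not carry over. Pictures are saved under pics/ and viewed, and the job is handed in when it is done.

Besides the shell and the picture viewer there is one more tool, called after "Request:" in YAML: its name, and indented under it one key for each argument. jog_arm: Moves the arm, as the interface text tells. Shift numbers are shares of 0.15 m and turn numbers shares of 45 degrees, none past 1 either way. Its arguments: {"type":"object","properties":{"series":{"type":"array"},"fingers":{"type":"number"},"force":{"type":"number"}},"required":["series"]}

```bash
mkdir -p pics; ls; python3 - <<'E'
from plant import manip
import cv2
print(manip.read_state())
for n in ["scene","top","wrist"]:
    print(n,manip.camera_info(n))
    cv2.imwrite(f"pics/a_{n}.png",manip.camera(n)[:,:,::-1])
E
```

```text
pics
{'t': 0.0, 'q': array([-1.10220411,  0.69000973, -0.19450124,  1.56631945,  0.15729277,
        0.90249221, -0.215101  ]), 'qd': array([-0.00017274, -0.00029102, -0.00080373,  0.00141281,  0.00083887,
       -0.00062931,  0.00030738]), 'joint_efforts': array([ 5.86418969e-05, -5.27566767e+01, -1.26697853e+00, -1.53431368e+01,
       -5.26904664e-02,  6.51026436e-03,  1.57522659e-04]), 'position': array([0.26305049, 0.5662613 , 0.23790019]), 'ee_rot': array([-1.54559896,  0.34124268, -0.34082001]), 'contact_force': array([-0.13892675, -0.75008151, -0.08994298]), 'moment': array([-0.00498201, -0.0529885 ,  0.01567772]), 'grip_width': 0.0881405026336999}
scene {'camera_matrix': array([[429.71801619,   0.        , 260.543463  ],
       [  0.        , 429.71801619, 189.10670162],
       [  0.        ,   0.        ,   1.        ]]), 'rvec': array([ 1.220115  ,  2.10165448, -1.12642959]), 'tvec': array([ 0.31817069, -0.18478187,  1.37904437])}
top {'camera_matrix': array([[400.73238052,   0.        , 251.28572783],
       [  0.        , 400.73238052, 188.04351213],
       [  0.        ,   0.        ,   1.        ]]), 'rvec': array([ 2.17263065, -2.12153138,  0.18132017]), 'tvec': array([-0.05087672,  0.55893181,  0.89569801])}
wrist {'camera_matrix': array([[297.31863964,   0.        , 252.25354353],
       [  0.        , 297.31863964, 190.04393306],
       [  0.        ,   0.        ,   1.        ]]), 'rvec': array([-2.42821202, -1.54968666, -0.23142565]), 'tvec': array([-0.62418286, -0.04049687,  0.39055029])}
```

View pics/a_scene.png

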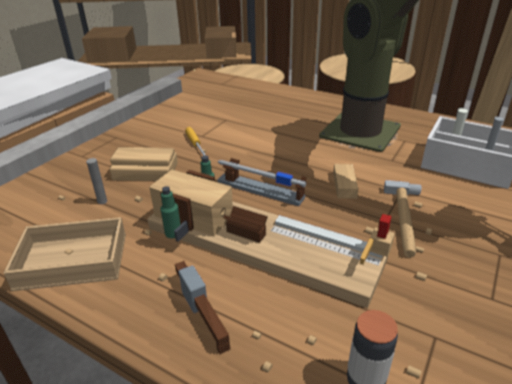

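View pics/a_top.png

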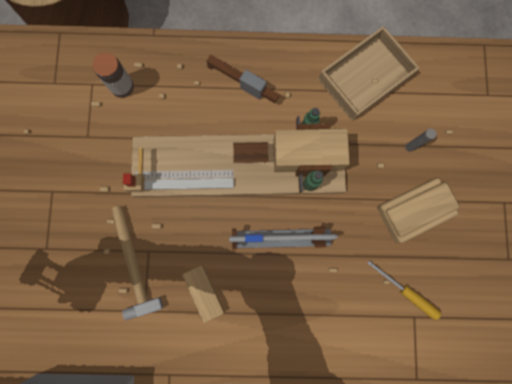

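View pics/a_wrist.png

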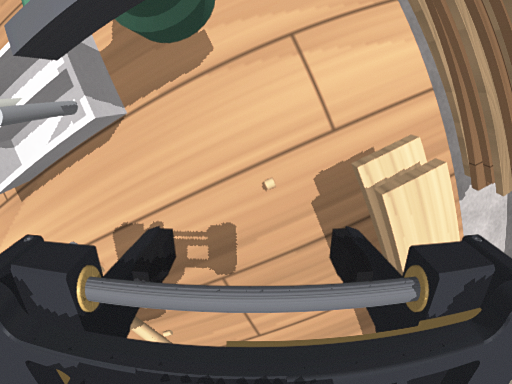

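```bash
cat > h.py <<'E'
import numpy as np, cv2
from scipy.spatial.transform import Rotation as R
from plant import manip
def ray(n,uv,ci=None):
    ci=ci or manip.camera_info(n); Rm=R.from_rotvec(ci["rvec"]).as_matrix(); K=ci["camera_matrix"]
    c=-Rm.T@ci["tvec"]; x=(uv[0]-K[0,2])/K[0,0]; y=(uv[1]-K[1,2])/K[1,1]
    if n=="wrist":
        r=np.hypot(x,y); s=np.sin(r)/max(r,1e-9); d=np.array([x*s,y*s,np.cos(r)])
    else: d=np.array([x,y,1.])
    d=Rm.T@d; return c,d/np.linalg.norm(d)
def onz(n,uv,z,ci=None):
    c,d=ray(n,uv,ci); return c+d*(z-c[2])/d[2]
def proj(n,P,ci=None):
    ci=ci or manip.camera_info(n); Rm=R.from_rotvec(ci["rvec"]).as_matrix(); K=ci["camera_matrix"]
    p=Rm@np.asarray(P)+ci["tvec"]
    if n=="wrist":
        r=np.hypot(p[0],p[1]); th=np.arctan2(r,p[2]); q=p[:2]/r*th
    else: q=p[:2]/p[2]
    return q*K[0,0]+K[:2,2]
def crop(src,dst,x0,y0,x1,y1,s):
    im=cv2.imread(src)[y0:y1,x0:x1]; cv2.imwrite(dst,cv2.resize(im,None,fx=s,fy=s,interpolation=cv2.INTER_CUBIC))
E
python3 - <<'E'
from h import *
crop("pics/a_top.png","pics/b_top.png",110,120,360,260,3.2)
crop("pics/a_scene.png","pics/b_scene.png",140,140,400,310,3)
for uv,z in [((130,180),.1),((245,239),.055),((232,239),.055),((336,238),.055),((275,150),.11)]:
    print(uv,onz("top",uv,z))
s=manip.read_state(); print(R.from_rotvec(s["ee_rot"]).as_matrix())
E
```

```text
(130, 180) [0.56240921 0.2300847  0.1       ]
(245, 239) [ 0.44082281 -0.02580309  0.055     ]
(232, 239) [0.44014377 0.00368052 0.055     ]
(336, 238) [ 0.44785796 -0.23304449  0.055     ]
(275, 150) [ 0.6360629  -0.08726714  0.11      ]
[[ 9.06979328e-01 -4.92657952e-04  4.21174851e-01]
 [-4.21175134e-01 -1.22143785e-03  9.06978508e-01]
 [ 6.76087325e-05 -9.99999133e-01 -1.31531416e-03]]
```

View pics/b_top.png

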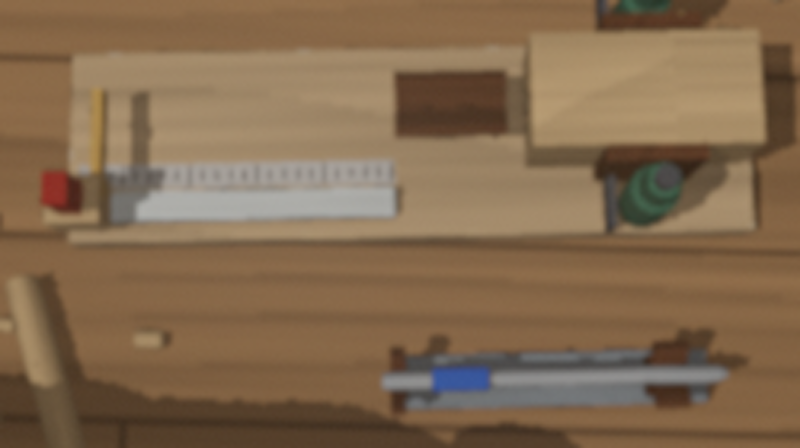

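View pics/b_scene.png

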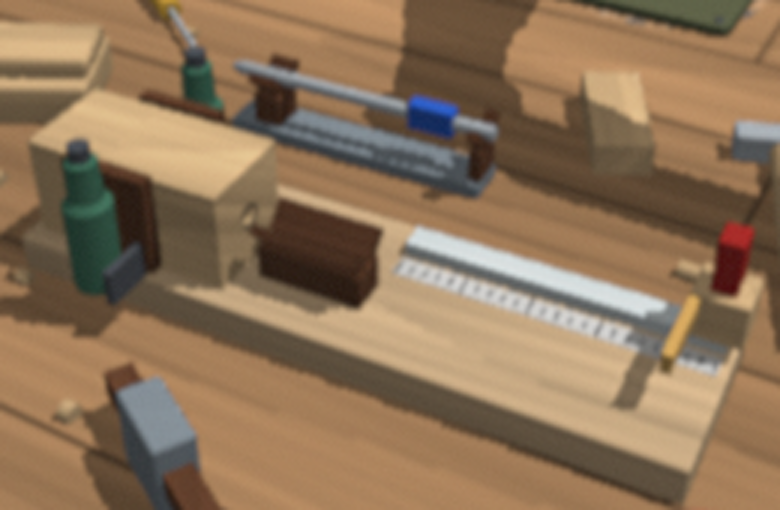

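Request:
jog_arm:
  series:
    - {"dx": 1,"dy": 0,"dz": -1,"spin": 1}
    - {"dx": 1,"dy": 0,"dz": -1,"spin": 1}
    - {"dx": 1,"dy": 0,"dz": -1,"spin": 1}
    - {"dx": 1,"dy": 0,"dz": -1,"spin": 1}
    - {"dx": 1,"dy": 0,"dz": -1,"spin": 1}
    - {"dx": 1,"dy": 0,"dz": -1,"spin": 1}
    - {"dx": 1,"dy": 0,"dz": -1,"spin": 1}

```text
t: 0.73
position: [0.3377, 0.3637, 0.2388]
ee_rot: [-1.352, 0.955, -0.958]
contact_force: [-0.0, 0.7, 0.9]
grip_width: 0.0876
```

```bash
cat > go.py <<'E'
# usage: go.py x y z yaw(deg of tool z axis) -> shares needed
import sys
from h import *
def cmd(target,yawdeg):
    s=manip.read_state(); M=R.from_rotvec(s["ee_rot"]).as_matrix()
    d=M.T@(np.array(target)-s["position"]); yaw=np.degrees(np.arctan2(M[1,2],M[0,2]))
    sp=(yaw-yawdeg+180)%360-180
    print("pos",s["position"].round(4),"yawz",round(yaw,2),"t",round(s["t"],2),"F",s["contact_force"].round(2),"w",round(s["grip_width"],4),"tilt",M[:,1].round(4))
    print("shares dx dy dz",(d/.15).round(4),"spin",round(sp/45,3),"rows",round(np.linalg.norm(d)/.0417,1),round(abs(sp)/7.16,1))
if __name__=="__main__":
    a=[float(v) for v in sys.argv[1:]]; cmd(a[:3],a[3])
E
python3 go.py 0.441 -0.026 0.22 2
```

```text
pos [0.3377 0.3637 0.2388] yawz 19.4 t 0.73 F [-0.02  0.73  0.91] w 0.0876 tilt [ 4.0e-04 -2.5e-03 -1.0e+00]
shares dx dy dz [ 2.6789  0.1323 -0.2135] spin 0.387 rows 9.7 2.4
```

Request:
jog_arm:
  series:
    - {"dx": 1,"dy": 0,"dz": -0.1,"spin": 0.387}
    - {"dx": 1,"dy": 0,"dz": -0.1,"spin": 0.387}
    - {"dx": 1,"dy": 0,"dz": -0.1,"spin": 0.387}
    - {"dx": 1,"dy": 0,"dz": -0.1,"spin": 0.387}

```text
t: 1.07
position: [0.3737, 0.2173, 0.2387]
ee_rot: [-1.23, 1.178, -1.181]
contact_force: [-0.1, -0.7, 0.3]
grip_width: 0.0882
```

```bash
python3 go.py 0.441 -0.026 0.24 2; python3 - <<'E'
from h import *
c,d=ray("wrist",(256,192)); print(c,d)
E
```

```text
pos [0.3737 0.2173 0.2387] yawz 2.33 t 1.07 F [-0.1  -0.74  0.31] w 0.0882 tilt [-5.0e-04 -2.6e-03 -1.0e+00]
shares dx dy dz [ 1.6386 -0.0049  0.3823] spin 0.007 rows 6.1 0.0
[0.37071711 0.29355208 0.3849726 ] [ 0.02422769 -0.30144428 -0.95317594]
```

Request:
jog_arm:
  series:
    - {"dx": 1,"dy": 0,"dz": 0.7,"spin": 0}
    - {"dx": 1,"dy": 0,"dz": 0.7,"spin": 0}
    - {"dx": 1,"dy": 0,"dz": 0.7,"spin": 0}
    - {"dx": 1,"dy": 0,"dz": 0.7,"spin": 0}
    - {"dx": 1,"dy": 0,"dz": 0.7,"spin": 0}

```text
t: 1.48
position: [0.4887, 0.0708, 0.2389]
ee_rot: [-1.227, 1.177, -1.184]
contact_force: [-0.1, 0.1, 0.4]
grip_width: 0.0881
```

```bash
python3 - <<'E'
from h import *
import pickle
ci=manip.camera_info("wrist"); im=manip.camera("wrist")
pickle.dump(ci,open("c_ci.pkl","wb")); cv2.imwrite("pics/c.png",im[:,:,::-1])
crop("pics/c.png","pics/c2.png",0,0,512,384,1.5)
E
python3 go.py 0.441 -0.026 0.24 2
```

```text
pos [0.4895 0.0697 0.2388] yawz 2.11 t 1.53 F [ 2.06 -2.08 -0.46] w 0.0881 tilt [ 0.0038 -0.0033 -1.    ]
shares dx dy dz [ 0.6256 -0.0068 -0.3465] spin 0.002 rows 2.6 0.0
```

View pics/c2.png

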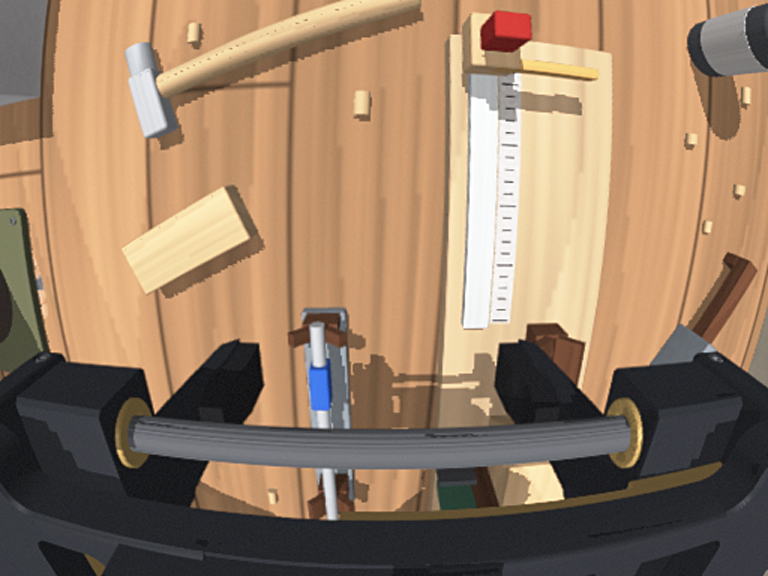

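```bash
python3 - <<'E'
from h import *
import pickle
ci=pickle.load(open("c_ci.pkl","rb"))
for nm,f,c in [("wrist","pics/c.png",ci),("top","pics/a_top.png",None),("scene","pics/a_scene.png",None)]:
    im=cv2.imread(f); hsv=cv2.cvtColor(im,cv2.COLOR_BGR2HSV)
    for col,lo,hi in [("blue",(105,150,60),(125,255,255)),("red",(0,200,90),(4,255,255)),("red2",(174,190,90),(180,255,255)),("brass",(15,140,120),(26,255,255))]:
        m=cv2.inRange(hsv,lo,hi); n,l,st,ce=cv2.connectedComponentsWithStats(m)
        for i in range(1,n):
            if st[i,4]>25: print(nm,col,st[i],ce[i].round(1), [onz(nm,ce[i],z,c).round(4) for z in (.055,.067,.078,.1,.121)])
E
```

```text
wrist blue [206 240  15  33 386] [213.4 257.7] [array([ 0.4439, -0.0478,  0.055 ]), array([ 0.4454, -0.0407,  0.067 ]), array([ 0.4468, -0.0342,  0.078 ]), array([ 0.4496, -0.0212,  0.1   ]), array([ 0.4522, -0.0088,  0.121 ])]
top blue [246 236  16   5  80] [253.5 238. ] [array([ 0.4435, -0.045 ,  0.055 ]), array([ 0.4431, -0.0448,  0.067 ]), array([ 0.4428, -0.0446,  0.078 ]), array([ 0.4421, -0.0441,  0.1   ]), array([ 0.4415, -0.0437,  0.121 ])]
top brass [140 149   2  25  46] [140.5 160.4] [array([0.6169, 0.2222, 0.055 ]), array([0.6143, 0.219 , 0.067 ]), array([0.6118, 0.216 , 0.078 ]), array([0.607, 0.21 , 0.1  ]), array([0.6024, 0.2043, 0.121 ])]
top brass [400 287  42  34 473] [421.1 303.8] [array([ 0.3064, -0.4219,  0.055 ]), array([ 0.3079, -0.4168,  0.067 ]), array([ 0.3092, -0.412 ,  0.078 ]), array([ 0.3118, -0.4025,  0.1   ]), array([ 0.3143, -0.3935,  0.121 ])]
scene blue [277 173  15  12 133] [283.4 178.1] [array([ 0.4414, -0.0463,  0.055 ]), array([ 0.4581, -0.0377,  0.067 ]), array([ 0.4735, -0.0299,  0.078 ]), array([ 0.5042, -0.0143,  0.1   ]), array([0.5335, 0.0006, 0.121 ])]
scene brass [185 127  16  17 130] [192.1 134.6] [array([ 0.3615, -0.3882,  0.055 ]), array([ 0.3799, -0.3725,  0.067 ]), array([ 0.3968, -0.3581,  0.078 ]), array([ 0.4307, -0.3292,  0.1   ]), array([ 0.4629, -0.3016,  0.121 ])]
scene brass [362 239  11  21  66] [366.9 249.1] [array([0.5904, 0.2146, 0.055 ]), array([0.604 , 0.2176, 0.067 ]), array([0.6165, 0.2204, 0.078 ]), array([0.6414, 0.2259, 0.1   ]), array([0.6652, 0.2311, 0.121 ])]
```

Request:
jog_arm:
  series:
    - {"dx": 1,"dy": -0.3,"dz": 0.35,"spin": 0}
    - {"dx": 1,"dy": -0.3,"dz": 0.35,"spin": 0}
    - {"dx": 1,"dy": -0.3,"dz": 0.35,"spin": 0}
    - {"dx": 1,"dy": -0.3,"dz": 0.35,"spin": 0}
    - {"dx": 1,"dy": -0.3,"dz": 0.35,"spin": 0}

```text
t: 1.95
position: [0.5477, -0.0802, 0.2858]
ee_rot: [-1.226, 1.176, -1.191]
contact_force: [-0.2, -1.6, -0.3]
grip_width: 0.0883
```

Request:
jog_arm:
  series:
    - {"dx": 0.5,"dy": 0,"dz": 0,"spin": 0}
    - {"dx": 0.5,"dy": 0,"dz": 0,"spin": 0}
    - {"dx": 0.5,"dy": 0,"dz": 0,"spin": 0}
    - {"dx": 0.5,"dy": 0,"dz": 0,"spin": 0}

```text
t: 2.28
position: [0.5477, -0.1473, 0.2833]
ee_rot: [-1.23, 1.178, -1.178]
contact_force: [0.1, -0.0, -0.1]
grip_width: 0.088
```

```bash
python3 - <<'E'
from h import *
import pickle
ci=manip.camera_info("wrist"); im=manip.camera("wrist")
pickle.dump(ci,open("d_ci.pkl","wb")); cv2.imwrite("pics/d.png",im[:,:,::-1])
crop("pics/d.png","pics/d2.png",0,0,512,384,1.5)
E
python3 go.py 0.444 -0.044 0.15 2
```

```text
pos [ 0.548  -0.1449  0.2833] yawz 2.64 t 2.33 F [0.67 1.16 0.54] w 0.0881 tilt [-8.0e-04  1.1e-03 -1.0e+00]
shares dx dy dz [-0.7031  0.8899 -0.6611] spin 0.014 rows 4.7 0.1
```

View pics/d2.png

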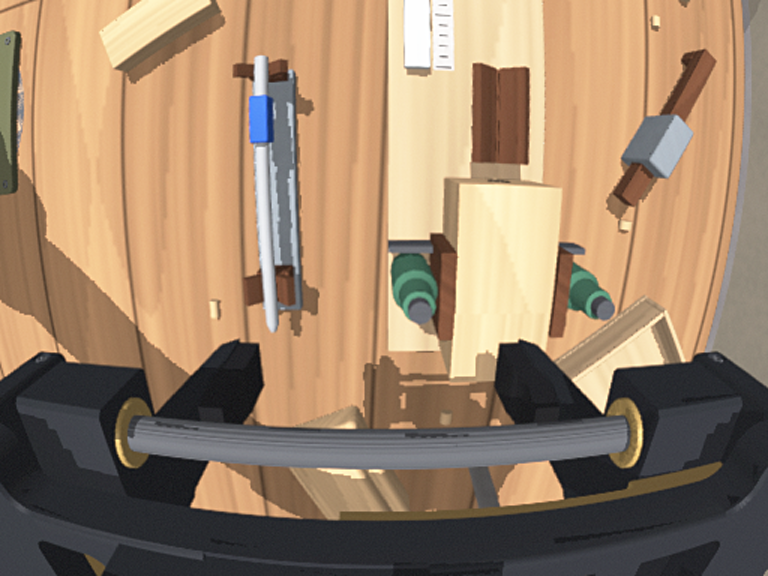

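```bash
python3 - <<'E'
from h import *
crop("pics/d.png","pics/d3.png",250,30,390,150,5)
crop("pics/d.png","pics/d4.png",150,30,210,230,3)
E
```

```text
(no output)
```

View pics/d3.png

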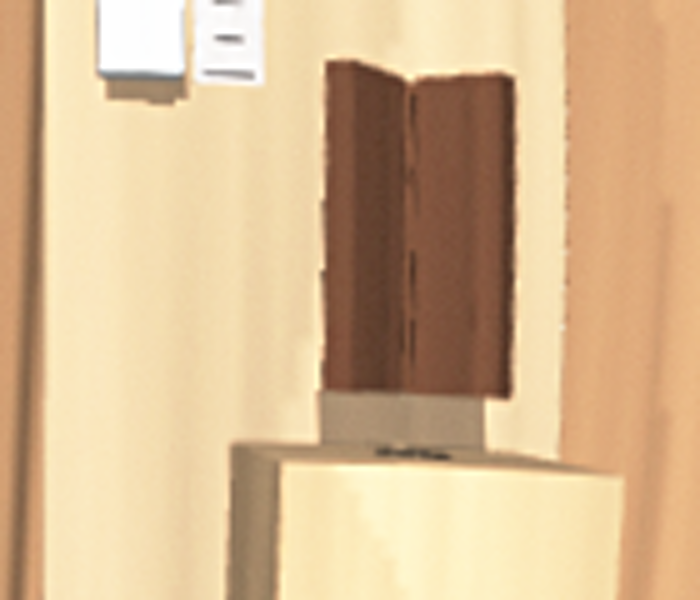

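View pics/d4.png

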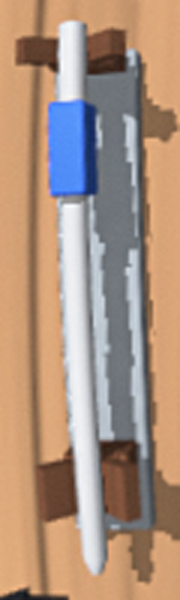

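```bash
python3 - <<'E'
from h import *
import pickle
ci=pickle.load(open("d_ci.pkl","rb"))
f=lambda u,v:(u/5-.4+250,v/5-.4+30)
g=lambda u,v:(u/3-.33+150,v/3-.33+30)
for n,uv,z in [("Lnear",f(323,390),.084),("Lfar",f(327,62),.084),("Rnear",f(512,397),.084),("Rfar",f(514,75),.084),("Vnear",f(410,385),.0615),("Vfar",f(410,85),.0615),
 ("TL",f(278,460),.11),("TR",f(625,475),.11),("rule0",f(98,75),.042),("rule1",f(183,75),.042),
 ("tail",g(72,25),.055),("tip",g(97,572),.055),("gripBL",g(53,196),.067),("gripBR",g(93,198),.067),("gripTL",g(52,102),.067),("gripTR",g(92,102),.067),("rodmid",g(74,210),.055),("rodlow",g(92,555),.055)]:
    print(n,np.round(uv,1),onz("wrist",uv,z,ci).round(4))
h=lambda u,v:(u/3.2-.34+110,v/3.2-.34+120)
for n,uv,z in [("sadNL",h(505,72),.084),("sadNR",h(505,135),.084),("sadFL",h(396,73),.084),("sadFR",h(396,134),.084),("TL",h(532,144),.11),("TR",h(530,32),.11),("tmidback L",h(766,144),.11),("TbackR",h(764,32),.11),("base1",h(72,57),.03),("base2",h(70,240),.03),("base3",h(755,228),.03),
 ("tongue0",h(98,90),.078),("tongue1",h(97,170),.078),("tail",h(382,381),.055),("tip",h(728,374),.055)]:
    print("top",n,onz("top",uv,z).round(4))
E
```

```text
Lnear [314.2 107.6] [ 0.6166 -0.0741  0.084 ]
Lfar [315.  42.] [0.6136 0.0043 0.084 ]
Rnear [352. 109.] [ 0.6633 -0.0715  0.084 ]
Rfar [352.4  44.6] [0.6594 0.0071 0.084 ]
Vnear [331.6 106.6] [ 0.6436 -0.0711  0.0615]
Vfar [331.6  46.6] [0.6395 0.0057 0.0615]
TL [305.2 121.6] [ 0.6023 -0.0899  0.11  ]
TR [374.6 124.6] [ 0.6835 -0.0862  0.11  ]
rule0 [269.2  44.6] [0.5627 0.0047 0.042 ]
rule1 [286.2  44.6] [0.5845 0.0063 0.042 ]
tail [173.7  38. ] [0.4415 0.0101 0.055 ]
tip [182.  220.3] [ 0.4532 -0.2347  0.055 ]
gripBL [167.3  95. ] [ 0.4393 -0.0648  0.067 ]
gripBR [180.7  95.7] [ 0.4564 -0.0658  0.067 ]
gripTL [167.   63.7] [ 0.4377 -0.0252  0.067 ]
gripTR [180.3  63.7] [ 0.4548 -0.0258  0.067 ]
rodmid [174.3  99.7] [ 0.4453 -0.0707  0.055 ]
rodlow [180.3 214.7] [ 0.4512 -0.2263  0.055 ]
top sadNL [ 0.6607 -0.0716  0.084 ]
top sadNR [ 0.6147 -0.0724  0.084 ]
top sadFL [0.6578 0.0061 0.084 ]
top sadFR [0.6134 0.0048 0.084 ]
top TL [ 0.603  -0.0897  0.11  ]
top TR [ 0.6827 -0.0873  0.11  ]
top tmidback L [ 0.6072 -0.2511  0.11  ]
top TbackR [ 0.6871 -0.2509  0.11  ]
top base1 [0.6785 0.2527 0.03  ]
top base2 [0.5392 0.2446 0.03  ]
top base3 [ 0.5608 -0.2628  0.03  ]
top tongue0 [0.6413 0.2183 0.078 ]
top tongue1 [0.5832 0.2153 0.078 ]
top tail [0.4406 0.0104 0.055 ]
top tip [ 0.4512 -0.2357  0.055 ]
```

```bash
python3 - <<'E'
from h import *
import pickle
ci=pickle.load(open("d_ci.pkl","rb"))
f=lambda u,v:(u/5-.4+250,v/5-.4+30)
th=np.radians(2.4); yj=np.array([-np.sin(th),np.cos(th),0]); p0=np.array([.6429,-.0880,.11])
def onface(n,uv,off=0,ci=None):
    c,d=ray(n,uv,ci); return c+d*((p0+off*yj-c)@yj)/(d@yj)
for uv in [f(375,451),f(412,452),f(452,457)]: print("ring",onface("wrist",uv,0,ci).round(4))
for u,z in [(355,.084),(480,.084),(410,.0615),(327,.084),(514,.084)]:
    for v in (100,240,380): print(u,v,onz("wrist",f(u,v),z,ci).round(4))
im=cv2.imread("pics/a_scene.png")
crop("pics/a_scene.png","pics/e_s.png",200,180,290,260,8)
E
```

```text
ring [ 0.6347 -0.0883  0.0657]
ring [ 0.6449 -0.0879  0.0633]
ring [ 0.6514 -0.0876  0.077 ]
355 100 [ 0.6206 -0.0043  0.084 ]
355 240 [ 0.6221 -0.038   0.084 ]
355 380 [ 0.6241 -0.0711  0.084 ]
480 100 [ 6.51e-01 -4.00e-04  8.40e-02]
480 240 [ 0.6526 -0.0346  0.084 ]
480 380 [ 0.6548 -0.0682  0.084 ]
410 100 [0.6396 0.0018 0.0615]
410 240 [ 0.6413 -0.0343  0.0615]
410 380 [ 0.6435 -0.0698  0.0615]
327 100 [ 0.6139 -0.005   0.084 ]
327 240 [ 0.6155 -0.0386  0.084 ]
327 380 [ 0.6174 -0.0717  0.084 ]
514 100 [0.6596 0.0008 0.084 ]
514 240 [ 0.6612 -0.0336  0.084 ]
514 380 [ 0.6635 -0.0673  0.084 ]
```

View pics/e_s.png

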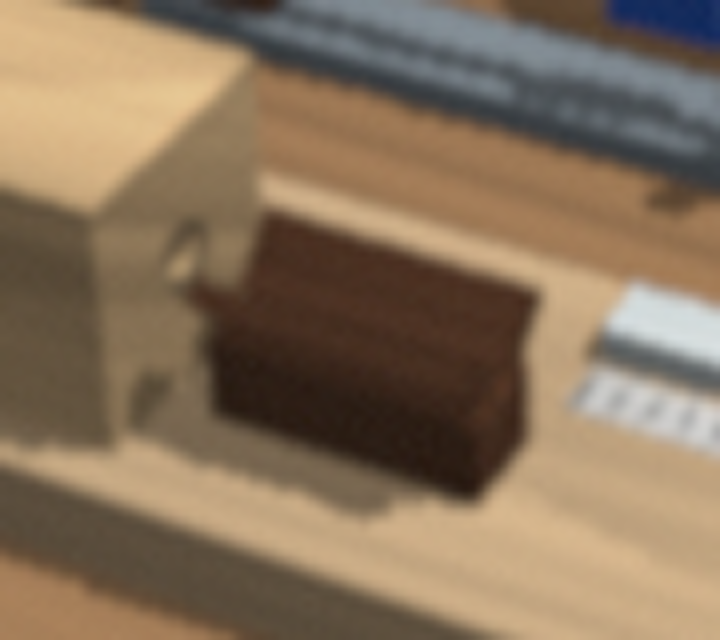

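Request:
jog_arm:
  series:
    - {"dx": -0.7,"dy": 0.3,"dz": -0.68,"spin": 0}
    - {"dx": -0.7,"dy": 0.5,"dz": -0.68,"spin": 0}
    - {"dx": -0.7,"dy": 0.9,"dz": -0.68,"spin": 0}
    - {"dx": -0.7,"dy": 0.9,"dz": -0.68,"spin": 0}
    - {"dx": -0.7,"dy": 0.9,"dz": -0.68,"spin": 0}
    - {"dx": -0.7,"dy": 0.9,"dz": -0.68,"spin": 0}

```text
t: 2.83
position: [0.4339, -0.0398, 0.1447]
ee_rot: [-1.243, 1.181, -1.159]
contact_force: [-0.4, 0.7, 1.5]
grip_width: 0.0883
```

```bash
python3 go.py 0.4445 -0.0449 0.038 2.6;  python3 - <<'E'
from h import *
ci=manip.camera_info("wrist"); im=manip.camera("wrist")
cv2.imwrite("pics/f.png",im[:,:,::-1])
crop("pics/f.png","pics/f2.png",100,100,400,340,2.5)
s=manip.read_state()
print(proj("wrist",[.4445,-.0449,.067],ci),proj("wrist",s["position"],ci))
E
```

```text
pos [ 0.4339 -0.0398  0.1447] yawz 3.17 t 2.83 F [-0.37  0.68  1.52] w 0.0883 tilt [-0.0146  0.0035 -0.9999]
shares dx dy dz [0.0408 0.7104 0.0786] spin 0.013 rows 2.6 0.1
[266.43090719 205.75823984] [258.52693516 248.67564292]
```

View pics/f2.png

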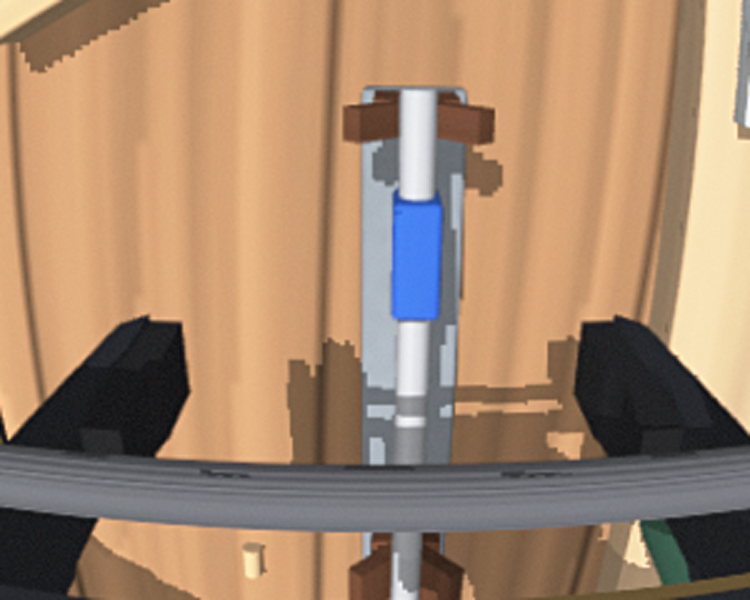

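```bash
python3 go.py 0.4448 -0.044 0.038 2.6
```

```text
pos [ 0.4375 -0.0417  0.1467] yawz 3.06 t 2.88 F [ 0.12  0.55 -0.12] w 0.0882 tilt [-0.0089  0.0022 -1.    ]
shares dx dy dz [0.0201 0.7243 0.054 ] spin 0.01 rows 2.6 0.1
```

Request:
jog_arm:
  series:
    - {"dx": 0,"dy": 0.3,"dz": 0,"spin": 0}
    - {"dx": 0,"dy": 0.3,"dz": 0,"spin": 0}
    - {"dx": 0,"dy": 0.3,"dz": 0,"spin": 0}
    - {"dx": 0,"dy": 0.3,"dz": 0,"spin": 0}

```text
t: 3.22
position: [0.4426, -0.0454, 0.105]
ee_rot: [-1.23, 1.174, -1.175]
contact_force: [-0.6, -0.1, 0.7]
grip_width: 0.0882
```

```bash
python3 go.py 0.4448 -0.044 0.038 2.6
```

```text
pos [ 0.4426 -0.0454  0.105 ] yawz 2.67 t 3.22 F [-0.62 -0.11  0.72] w 0.0882 tilt [ 1.7e-03  1.0e-04 -1.0e+00]
shares dx dy dz [-0.0087  0.447   0.0143] spin 0.002 rows 1.6 0.0
```

Request:
jog_arm:
  series:
    - {"dx": -0.01,"dy": 0.2,"dz": 0.014,"spin": 0}
    - {"dx": -0.01,"dy": 0.35,"dz": 0.014,"spin": 0}
    - {"dx": -0.01,"dy": 0.445,"dz": 0.014,"spin": 0}
    - {"dx": -0.01,"dy": 0.445,"dz": 0.014,"spin": 0}
    - {"dx": -0.01,"dy": 0.445,"dz": 0.014,"spin": 0}

```text
t: 3.63
position: [0.4464, -0.0442, 0.0399]
ee_rot: [-1.23, 1.175, -1.175]
contact_force: [-0.5, 0.6, 0.4]
grip_width: 0.0879
```

Request:
jog_arm:
  series:
    - {"dx": 0}
    - {"dx": 0}
    - {"dx": 0}
    - {"dx": 0}
    - {"dx": 0}
    - {"dx": 0}
    - {"dx": 0}
    - {"dx": 0}
  fingers: 0
  force: 15

```text
invalid input at $.series[0]: expected keys dx, dy, dz, spin
```

```bash
python3 go.py 0.4448 -0.044 0.038 2.6
```

```text
pos [ 0.4464 -0.0442  0.0399] yawz 2.65 t 3.63 F [-0.49  0.59  0.43] w 0.0879 tilt [ 2.e-04  1.e-04 -1.e+00]
shares dx dy dz [-0.0021  0.0129 -0.0106] spin 0.001 rows 0.1 0.0
```

Request:
jog_arm:
  series:
    - {"dx": 0,"dy": 0,"dz": 0,"spin": 0}
    - {"dx": 0,"dy": 0,"dz": 0,"spin": 0}
    - {"dx": 0,"dy": 0,"dz": 0,"spin": 0}
    - {"dx": 0,"dy": 0,"dz": 0,"spin": 0}
    - {"dx": 0,"dy": 0,"dz": 0,"spin": 0}
    - {"dx": 0,"dy": 0,"dz": 0,"spin": 0}
    - {"dx": 0,"dy": 0,"dz": 0,"spin": 0}
    - {"dx": 0,"dy": 0,"dz": 0,"spin": 0}
  fingers: 0
  force: 20

```text
t: 4.3
position: [0.445, -0.044, 0.0382]
ee_rot: [-1.233, 1.177, -1.173]
contact_force: [-0.0, -0.7, 0.1]
grip_width: 0.0369
```

```bash
python3 go.py 0.4448 -0.044 0.038 2.6
```

```text
pos [ 0.445  -0.044   0.0382] yawz 2.67 t 4.3 F [-0.03 -0.7   0.13] w 0.0369 tilt [-2.9e-03  4.0e-04 -1.0e+00]
shares dx dy dz [-0.0001  0.0013 -0.0014] spin 0.002 rows 0.0 0.0
```

Fingers still closing (37 mm).

Request:
jog_arm:
  series:
    - {"dx": 0,"dy": 0,"dz": 0,"spin": 0}
    - {"dx": 0,"dy": 0,"dz": 0,"spin": 0}
    - {"dx": 0,"dy": 0,"dz": 0,"spin": 0}
    - {"dx": 0,"dy": 0,"dz": 0,"spin": 0}
    - {"dx": 0,"dy": 0,"dz": 0,"spin": 0}
    - {"dx": 0,"dy": 0,"dz": 0,"spin": 0}

```text
t: 4.8
position: [0.4445, -0.044, 0.0381]
ee_rot: [-1.233, 1.178, -1.173]
contact_force: [-1.3, -0.2, -0.1]
grip_width: 0.0154
```

```bash
python3 go.py 0.4448 -0.044 0.038 2.6
```

```text
pos [ 0.4445 -0.044   0.0381] yawz 2.67 t 4.8 F [-1.29 -0.24 -0.11] w 0.0154 tilt [-4.e-03  3.e-04 -1.e+00]
shares dx dy dz [-0.0002  0.0008  0.0022] spin 0.002 rows 0.0 0.0
```

Request:
jog_arm:
  series:
    - {"dx": 0,"dy": -0.1,"dz": 0,"spin": 0}
    - {"dx": 0,"dy": -0.3,"dz": 0,"spin": 0}
    - {"dx": -0.2,"dy": -0.55,"dz": 0,"spin": 0}
    - {"dx": -0.4,"dy": -0.55,"dz": 0,"spin": 0}
    - {"dx": -0.6,"dy": -0.55,"dz": 0.1,"spin": 0}
    - {"dx": -0.8,"dy": -0.55,"dz": 0.25,"spin": 0}
    - {"dx": -0.95,"dy": -0.55,"dz": 0.4,"spin": 0}
    - {"dx": -0.95,"dy": -0.55,"dz": 0.5,"spin": 0}

```text
t: 5.47
position: [0.5158, 0.1097, 0.1209]
ee_rot: [-1.23, 1.17, -1.164]
contact_force: [1.0, 0.7, -1.5]
grip_width: 0.0158
```

```bash
python3 go.py 0.6345 0.11 0.105 2.4
```

```text
pos [0.5158 0.1097 0.1209] yawz 3.19 t 5.47 F [ 1.04  0.68 -1.54] w 0.0158 tilt [ 9.0e-04  5.9e-03 -1.0e+00]
shares dx dy dz [0.0425 0.1066 0.7899] spin 0.018 rows 2.9 0.1
```

Request:
jog_arm:
  series:
    - {"dx": 0.02,"dy": 0,"dz": 0.2,"spin": 0.006}
    - {"dx": 0.02,"dy": 0,"dz": 0.4,"spin": 0.006}
    - {"dx": 0.02,"dy": 0,"dz": 0.6,"spin": 0.006}
    - {"dx": 0.02,"dy": 0,"dz": 0.75,"spin": 0.006}
    - {"dx": 0.02,"dy": 0,"dz": 0.75,"spin": 0.006}
    - {"dx": 0.02,"dy": 0,"dz": 0.75,"spin": 0.006}
    - {"dx": 0.02,"dy": 0,"dz": 0.75,"spin": 0.006}

```text
t: 6.05
position: [0.6245, 0.104, 0.1197]
ee_rot: [-1.232, 1.182, -1.175]
contact_force: [-1.0, 0.1, -2.8]
grip_width: 0.0158
```

```bash
python3 go.py 0.6345 0.11 0.09 2.4; python3 - <<'E'
from h import *
for n in ("top","scene"): cv2.imwrite(f"pics/g_{n}.png",manip.camera(n)[:,:,::-1])
crop("pics/g_top.png","pics/g1.png",110,110,360,250,3.2)
crop("pics/g_scene.png","pics/g2.png",180,120,400,300,3.5)
E
python3 go.py 0.6345 0.11 0.09 2.4
```

```text
pos [0.6245 0.104  0.1197] yawz 2.41 t 6.05 F [-1.01  0.14 -2.8 ] w 0.0158 tilt [-5.2e-03  2.0e-04 -1.0e+00]
shares dx dy dz [-0.037   0.1974  0.0691] spin 0.0 rows 0.8 0.0
pos [0.6244 0.1041 0.12  ] yawz 2.42 t 6.15 F [-0.4  -0.35 -1.92] w 0.0155 tilt [-5.e-03  2.e-04 -1.e+00]
shares dx dy dz [-0.0362  0.1997  0.0696] spin 0.001 rows 0.8 0.0
```

View pics/g1.png

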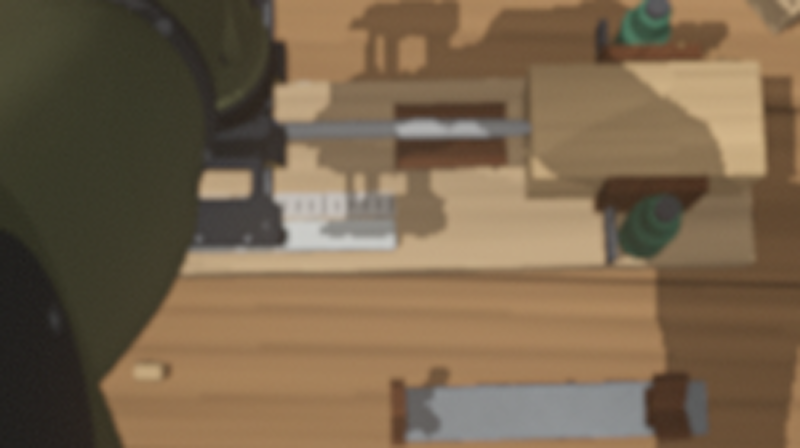

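View pics/g2.png

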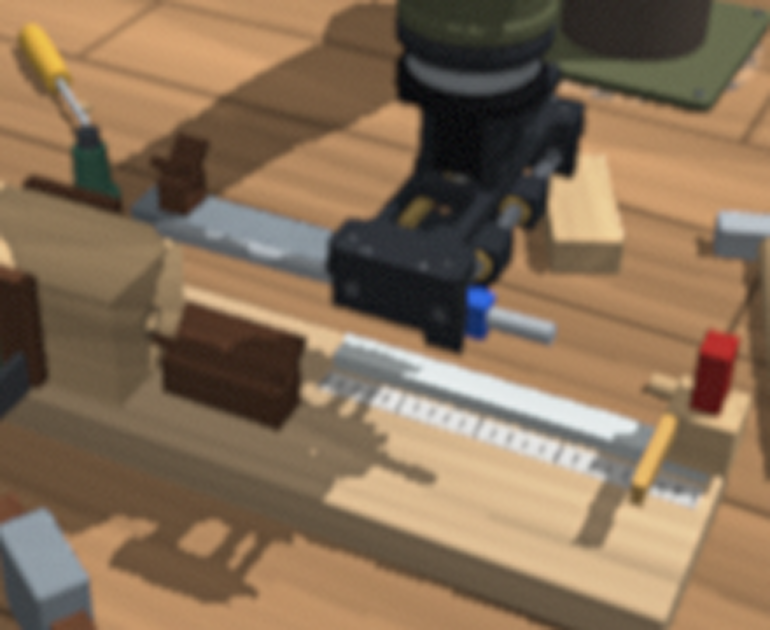

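```bash
python3 - <<'E'
from h import *
h=lambda u,v:(u/3.2-.34+110,v/3.2-.34+110)
for z in (.132,.137): 
  for u,v in [(528,129),(300,131),(510,129),(400,130)]: print(z,onz("top",h(u,v),z).round(4))
for u,v in [(396,103),(396,167),(505,103),(505,167)]: print(onz("top",h(u,v),.084).round(4))
for u,v in [(530,64),(532,178)]: print(onz("top",h(u,v),.11).round(4))
E
```

```text
0.132 [ 0.6305 -0.085   0.132 ]
0.132 [0.625  0.0682 0.132 ]
0.132 [ 0.6301 -0.0729  0.132 ]
0.132 [0.6275 0.0011 0.132 ]
0.137 [ 0.6292 -0.0846  0.137 ]
0.137 [0.6238 0.0676 0.137 ]
0.137 [ 0.6289 -0.0726  0.137 ]
0.137 [0.6262 0.001  0.137 ]
[0.6593 0.0061 0.084 ]
[0.6127 0.0047 0.084 ]
[ 0.6614 -0.0716  0.084 ]
[ 0.6147 -0.0724  0.084 ]
[ 0.6827 -0.0873  0.11  ]
[ 0.6016 -0.0897  0.11  ]
```

```bash
python3 go.py 0.634 0.112 0.062 2.4
```

```text
pos [0.6244 0.1041 0.12  ] yawz 2.42 t 6.15 F [-0.4  -0.35 -1.92] w 0.0155 tilt [-5.e-03  2.e-04 -1.e+00]
shares dx dy dz [-0.0496  0.3864  0.0678] spin 0.001 rows 1.4 0.0
```

Request:
jog_arm:
  series:
    - {"dx": -0.05,"dy": 0,"dz": 0.067,"spin": 0}
    - {"dx": -0.05,"dy": 0,"dz": 0.067,"spin": 0}
    - {"dx": -0.05,"dy": 0.1,"dz": 0.067,"spin": 0}
    - {"dx": -0.05,"dy": 0.2,"dz": 0.067,"spin": 0}
    - {"dx": -0.05,"dy": 0.3,"dz": 0.067,"spin": 0}
    - {"dx": -0.05,"dy": 0.35,"dz": 0.067,"spin": 0}
    - {"dx": -0.05,"dy": 0.35,"dz": 0.067,"spin": 0}
    - {"dx": -0.05,"dy": 0.35,"dz": 0.067,"spin": 0}

```text
t: 6.82
position: [0.6352, 0.1119, 0.0678]
ee_rot: [-1.231, 1.181, -1.176]
contact_force: [1.1, -0.5, -1.4]
grip_width: 0.0159
```

```bash
python3 go.py 0.634 0.112 0.053 2.4; python3 - <<'E'
from h import *
for n in ("top","scene"): cv2.imwrite(f"pics/i_{n}.png",manip.camera(n)[:,:,::-1])
crop("pics/i_top.png","pics/i1.png",180,110,340,210,5)
crop("pics/i_scene.png","pics/i2.png",200,160,300,260,6)
E
```

```text
pos [0.6352 0.1119 0.0678] yawz 2.41 t 6.82 F [ 1.08 -0.48 -1.4 ] w 0.0159 tilt [-3.5e-03  2.0e-04 -1.0e+00]
shares dx dy dz [-0.001   0.0987 -0.0075] spin 0.0 rows 0.4 0.0
```

View pics/i1.png

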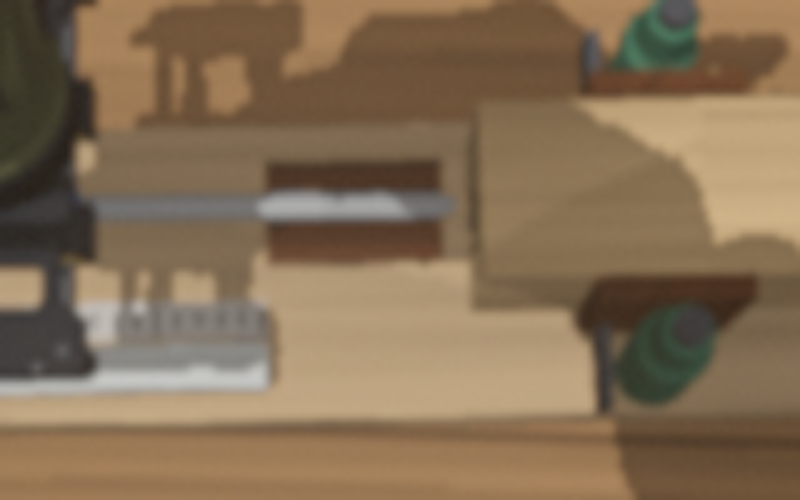

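View pics/i2.png

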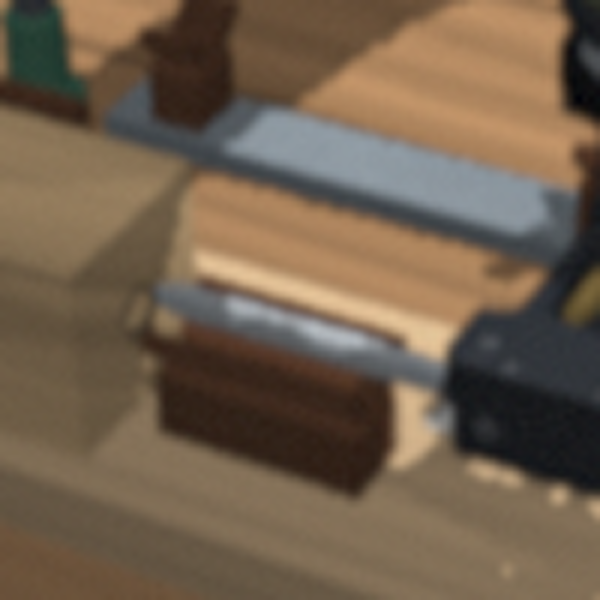

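Request:
jog_arm:
  series:
    - {"dx": 0,"dy": 0.03,"dz": -0.005,"spin": 0}
    - {"dx": 0,"dy": 0.06,"dz": -0.005,"spin": 0}
    - {"dx": 0,"dy": 0.08,"dz": -0.005,"spin": 0}
    - {"dx": 0,"dy": 0.08,"dz": -0.005,"spin": 0}
    - {"dx": 0,"dy": 0.08,"dz": -0.005,"spin": 0}

```text
t: 7.33
position: [0.6348, 0.1119, 0.0555]
ee_rot: [-1.231, 1.181, -1.177]
contact_force: [0.0, -0.2, -0.2]
grip_width: 0.016
```

```bash
python3 go.py 0.634 0.112 0.053 2.4
```

```text
pos [0.6348 0.1119 0.0555] yawz 2.41 t 7.33 F [ 0.02 -0.16 -0.19] w 0.016 tilt [-3.1e-03  3.0e-04 -1.0e+00]
shares dx dy dz [-0.0006  0.0169 -0.0051] spin 0.0 rows 0.1 0.0
```

Request:
jog_arm:
  series:
    - {"dx": 0,"dy": 0.01,"dz": 0,"spin": 0}
    - {"dx": 0,"dy": 0.01,"dz": 0,"spin": 0}
    - {"dx": 0,"dy": 0.01,"dz": 0,"spin": 0}

```text
t: 7.58
position: [0.6349, 0.1119, 0.0543]
ee_rot: [-1.23, 1.18, -1.177]
contact_force: [-0.1, -0.4, -0.0]
grip_width: 0.0156
```

Request:
jog_arm:
  series:
    - {"dx": 0,"dy": 0.01,"dz": 0,"spin": 0}
    - {"dx": 0,"dy": 0.01,"dz": 0,"spin": 0}
    - {"dx": 0,"dy": 0.01,"dz": 0,"spin": 0}

```text
t: 7.83
position: [0.6349, 0.1119, 0.0528]
ee_rot: [-1.231, 1.18, -1.177]
contact_force: [-1.5, 0.4, 0.7]
grip_width: 0.0158
```

```bash
python3 go.py 0.634 0.112 0.053 2.4;python3 -c "
from h import *
print(manip.read_state()['moment'])
for n in ('top','scene'): cv2.imwrite(f'pics/j_{n}.png',manip.camera(n)[:,:,::-1])
crop('pics/j_top.png','pics/j1.png',180,110,340,210,5)
crop('pics/j_scene.png','pics/j2.png',200,160,300,260,6)
print(manip.read_state()['contact_force'])"
```

```text
pos [0.6349 0.1119 0.0528] yawz 2.4 t 7.83 F [-1.49  0.38  0.72] w 0.0158 tilt [-2.8e-03  3.0e-04 -1.0e+00]
shares dx dy dz [-0.001  -0.0012 -0.0058] spin 0.0 rows 0.0 0.0
[-0.15371953  0.19951092 -0.06526754]
[-0.4268535  -0.16488286  1.05875104]
```

View pics/j2.png

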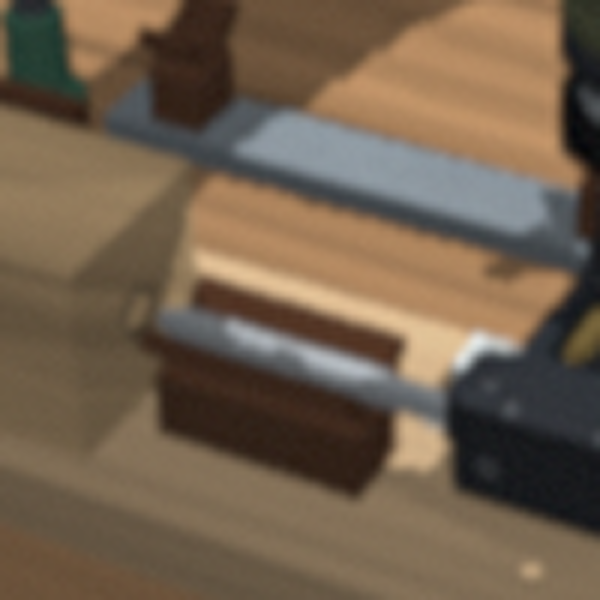

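View pics/j1.png

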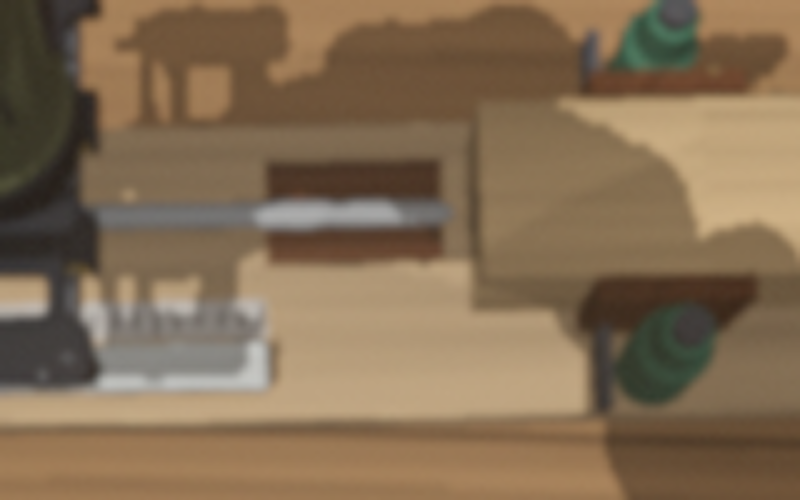

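Request:
jog_arm:
  series:
    - {"dx": 0,"dy": 0.006,"dz": 0,"spin": 0}
    - {"dx": 0,"dy": 0.006,"dz": 0,"spin": 0}
    - {"dx": 0,"dy": 0.006,"dz": 0,"spin": 0}

```text
t: 8.18
position: [0.6349, 0.1119, 0.0519]
ee_rot: [-1.23, 1.18, -1.177]
contact_force: [-0.5, 0.4, 1.0]
grip_width: 0.0159
```

```bash
python3 go.py 0.634 0.112 0.053 2.4;python3 -c "
from h import *
print(manip.read_state()['moment'])"
```

```text
pos [0.6349 0.1119 0.0519] yawz 2.4 t 8.18 F [-0.52  0.36  0.98] w 0.0159 tilt [-2.7e-03  3.0e-04 -1.0e+00]
shares dx dy dz [-0.0011 -0.0076 -0.0061] spin -0.0 rows 0.0 0.0
[-0.2587188   0.16092547 -0.04998902]
```

Request:
jog_arm:
  series:
    - {"dx": 0,"dy": 0.006,"dz": 0,"spin": 0}
    - {"dx": 0,"dy": 0.006,"dz": 0,"spin": 0}
    - {"dx": 0,"dy": 0.006,"dz": 0,"spin": 0}

```text
t: 8.43
position: [0.6349, 0.1119, 0.0509]
ee_rot: [-1.23, 1.18, -1.177]
contact_force: [-1.0, -0.2, 0.8]
grip_width: 0.0157
```

```bash
python3 go.py 0.634 0.112 0.053 2.4;python3 -c "
from h import *
print(manip.read_state()['moment'])"
```

```text
pos [0.6349 0.1119 0.0509] yawz 2.41 t 8.43 F [-1.02 -0.23  0.78] w 0.0157 tilt [-2.7e-03  3.0e-04 -1.0e+00]
shares dx dy dz [-0.001  -0.0139 -0.0062] spin 0.0 rows 0.1 0.0
[-0.24509593  0.15775988 -0.03415761]
```

Request:
jog_arm:
  series:
    - {"dx": 0.02,"dy": -0.011,"dz": 0,"spin": 0}
    - {"dx": 0.05,"dy": -0.011,"dz": 0,"spin": 0}
    - {"dx": 0.08,"dy": -0.011,"dz": 0,"spin": 0}
    - {"dx": 0.1,"dy": -0.011,"dz": 0,"spin": 0}
    - {"dx": 0.1,"dy": -0.011,"dz": 0,"spin": 0}
    - {"dx": 0.1,"dy": -0.011,"dz": 0,"spin": 0}

```text
t: 8.93
position: [0.6355, 0.096, 0.0525]
ee_rot: [-1.231, 1.181, -1.178]
contact_force: [-0.6, -1.1, -2.4]
grip_width: 0.0157
```

```bash
python3 go.py 0.634 0.112 0.053 2.4;python3 -c "
from h import *
print(manip.read_state()['moment'])
for n in ('scene',): cv2.imwrite(f'pics/k_{n}.png',manip.camera(n)[:,:,::-1])
crop('pics/k_scene.png','pics/k2.png',200,160,300,260,6)
"
```

```text
pos [0.6355 0.096  0.0525] yawz 2.34 t 8.93 F [-0.65 -1.12 -2.44] w 0.0157 tilt [-2.9e-03 -2.0e-04 -1.0e+00]
shares dx dy dz [-0.1067 -0.0033 -0.0057] spin -0.001 rows 0.4 0.0
[-0.07143984  0.06345443  0.01059807]
```

View pics/k2.png

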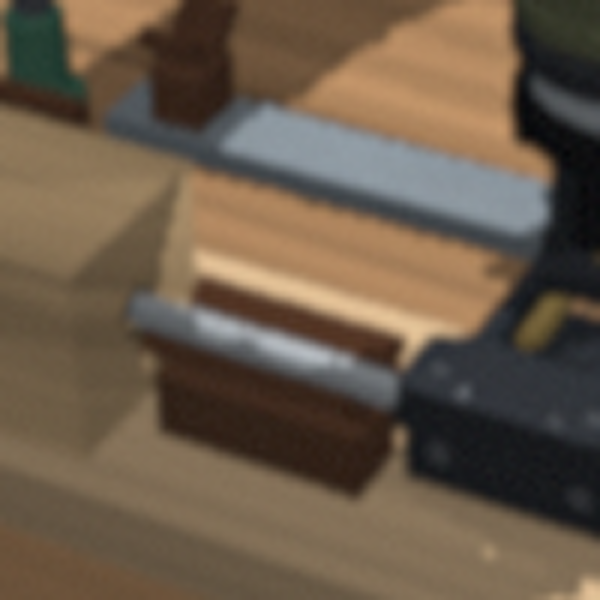

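Request:
jog_arm:
  series:
    - {"dx": 0.02,"dy": 0,"dz": 0,"spin": 0}
    - {"dx": 0.04,"dy": 0,"dz": 0,"spin": 0}
    - {"dx": 0.05,"dy": 0,"dz": 0,"spin": 0}
    - {"dx": 0.05,"dy": 0,"dz": 0,"spin": 0}

```text
t: 9.32
position: [0.6358, 0.0886, 0.0526]
ee_rot: [-1.231, 1.181, -1.178]
contact_force: [0.1, -0.8, -0.8]
grip_width: 0.0157
```

```bash
python3 go.py 0.634 0.112 0.053 2.4;python3 -c "
from h import *
print(manip.read_state()['moment'])"
```

```text
pos [0.6358 0.0886 0.0526] yawz 2.36 t 9.32 F [ 0.12 -0.76 -0.77] w 0.0157 tilt [-2.8e-03 -2.0e-04 -1.0e+00]
shares dx dy dz [-0.1561 -0.0028 -0.0058] spin -0.001 rows 0.6 0.0
[-0.10236382  0.13555107 -0.08881405]
```

Request:
jog_arm:
  series:
    - {"dx": 0.02,"dy": 0,"dz": 0,"spin": 0}
    - {"dx": 0.04,"dy": 0,"dz": 0,"spin": 0}
    - {"dx": 0.06,"dy": 0,"dz": 0,"spin": 0}
    - {"dx": 0.08,"dy": 0,"dz": 0,"spin": 0}
    - {"dx": 0.1,"dy": 0,"dz": 0,"spin": 0}
    - {"dx": 0.1,"dy": 0,"dz": 0,"spin": 0}
    - {"dx": 0.1,"dy": 0,"dz": 0,"spin": 0}

```text
t: 9.9
position: [0.6365, 0.0736, 0.0526]
ee_rot: [-1.231, 1.181, -1.178]
contact_force: [-0.5, -0.7, -0.5]
grip_width: 0.0157
```

```bash
python3 go.py 0.634 0.112 0.053 2.4;python3 -c "
from h import *
print(manip.read_state()['moment'])
for n in ('scene','top','wrist'): cv2.imwrite(f'pics/l_{n}.png',manip.camera(n)[:,:,::-1])
crop('pics/l_scene.png','pics/l2.png',200,140,380,280,4)
crop('pics/l_wrist.png','pics/l3.png',0,0,512,384,1.5)
"
```

```text
pos [0.6365 0.0736 0.0526] yawz 2.36 t 9.9 F [-0.52 -0.68 -0.51] w 0.0157 tilt [-2.7e-03 -4.0e-04 -1.0e+00]
shares dx dy dz [-0.2568 -0.0026 -0.0061] spin -0.001 rows 0.9 0.0
[-0.18561029  0.19976279 -0.0881312 ]
```

View pics/l2.png

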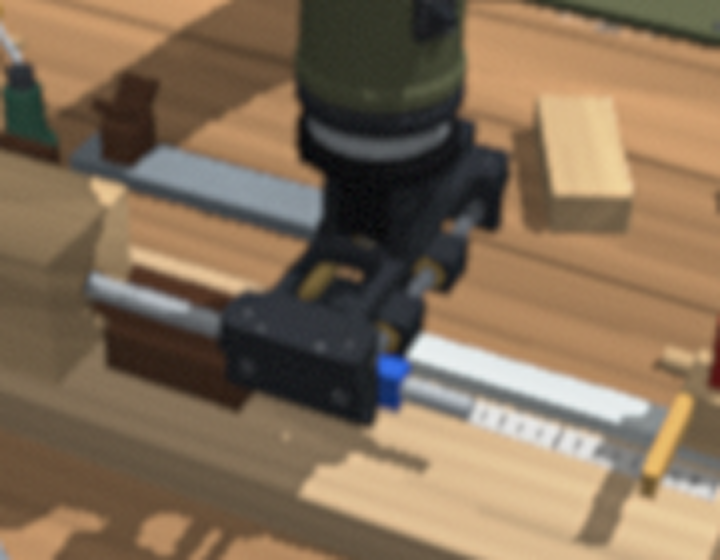

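View pics/l3.png

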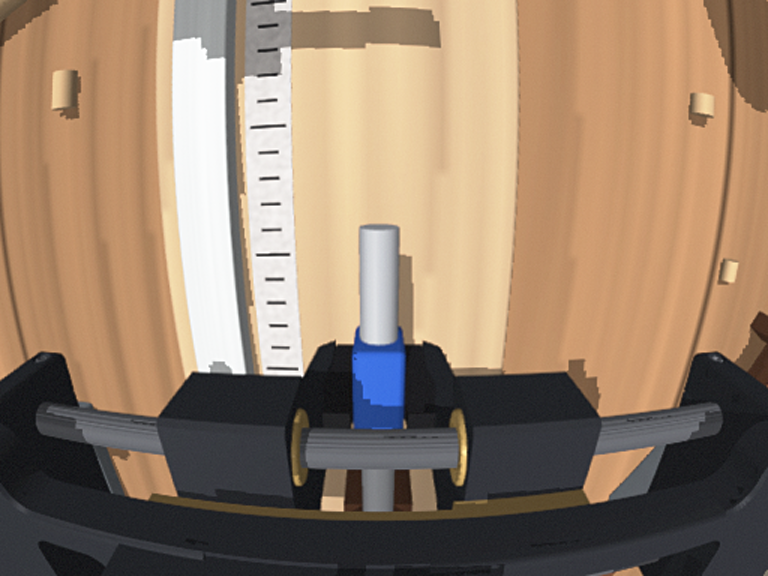

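Request:
jog_arm:
  series:
    - {"dx": 0.007,"dy": 0,"dz": 0,"spin": 0}
    - {"dx": 0.014,"dy": 0,"dz": 0,"spin": 0}
    - {"dx": 0.02,"dy": 0,"dz": 0,"spin": 0}
    - {"dx": 0.027,"dy": 0,"dz": 0,"spin": 0}
  force: 8

```text
t: 10.38
position: [0.6365, 0.0708, 0.0526]
ee_rot: [-1.23, 1.18, -1.176]
contact_force: [-0.8, 0.4, -0.4]
grip_width: 0.0163
```

Request:
jog_arm:
  series:
    - {"dx": 0.007,"dy": 0,"dz": 0,"spin": 0}
    - {"dx": 0.014,"dy": 0,"dz": 0,"spin": 0}
    - {"dx": 0.02,"dy": 0,"dz": 0,"spin": 0}

```text
t: 10.63
position: [0.6367, 0.0674, 0.0526]
ee_rot: [-1.23, 1.18, -1.177]
contact_force: [-0.6, 1.4, -0.5]
grip_width: 0.0157
```

Request:
jog_arm:
  series:
    - {"dx": 0.007,"dy": 0,"dz": 0,"spin": 0}
    - {"dx": 0.014,"dy": 0,"dz": 0,"spin": 0}
    - {"dx": 0.02,"dy": 0,"dz": 0,"spin": 0}

```text
t: 10.88
position: [0.6368, 0.0644, 0.0526]
ee_rot: [-1.231, 1.181, -1.176]
contact_force: [-0.6, 0.1, -0.3]
grip_width: 0.016
```

Request:
jog_arm:
  series:
    - {"dx": 0.007,"dy": 0,"dz": 0,"spin": 0}
    - {"dx": 0.014,"dy": 0,"dz": 0,"spin": 0}
    - {"dx": 0.02,"dy": 0,"dz": 0,"spin": 0}

```text
t: 11.13
position: [0.637, 0.0614, 0.0526]
ee_rot: [-1.23, 1.181, -1.177]
contact_force: [-1.0, 1.3, 0.3]
grip_width: 0.0156
```

Request:
jog_arm:
  series:
    - {"dx": 0.007,"dy": 0,"dz": 0,"spin": 0}
    - {"dx": 0.014,"dy": 0,"dz": 0,"spin": 0}
    - {"dx": 0.02,"dy": 0,"dz": 0,"spin": 0}

```text
t: 11.38
position: [0.6371, 0.0584, 0.0526]
ee_rot: [-1.231, 1.181, -1.177]
contact_force: [-1.6, 0.9, 1.1]
grip_width: 0.0157
```

```bash
python3 go.py 0.634 0.112 0.053 2.4;python3 -c "
from h import *
print(manip.read_state()['moment'])
for n in ('wrist',): cv2.imwrite(f'pics/m_{n}.png',manip.camera(n)[:,:,::-1])
crop('pics/m_wrist.png','pics/m3.png',200,120,320,320,3)
"
```

```text
pos [0.6371 0.0584 0.0526] yawz 2.4 t 11.38 F [-1.61  0.93  1.09] w 0.0157 tilt [-2.8e-03  4.0e-04 -1.0e+00]
shares dx dy dz [-0.3581 -0.0026 -0.0055] spin 0.0 rows 1.3 0.0
[ 0.21487872  0.31031851 -0.05622827]
```

View pics/m3.png

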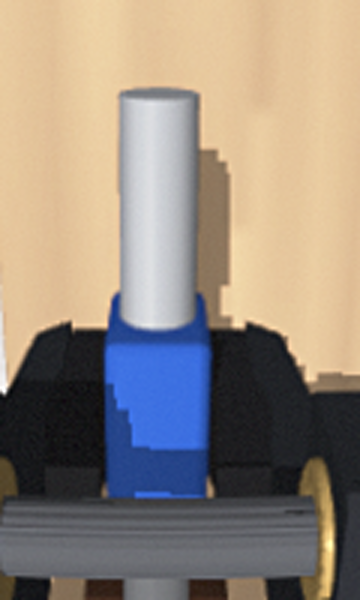

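Request:
jog_arm:
  series:
    - {"dx": 0.007,"dy": 0,"dz": 0,"spin": 0}
    - {"dx": 0.014,"dy": 0,"dz": 0,"spin": 0}
    - {"dx": 0.014,"dy": 0,"dz": 0,"spin": 0}

```text
t: 11.68
position: [0.6372, 0.056, 0.0526]
ee_rot: [-1.231, 1.181, -1.177]
contact_force: [-1.7, 0.4, 0.1]
grip_width: 0.0158
```

```bash
python3 -c "
from h import *
print(manip.read_state()['moment'])"
```

```text
[ 0.10519701  0.376986   -0.11594262]
```

Request:
jog_arm:
  series:
    - {"dx": 0.007,"dy": 0,"dz": 0,"spin": 0}
    - {"dx": 0.014,"dy": 0,"dz": 0,"spin": 0}
    - {"dx": 0.014,"dy": 0,"dz": 0,"spin": 0}

```text
t: 11.93
position: [0.6372, 0.054, 0.0526]
ee_rot: [-1.231, 1.181, -1.177]
contact_force: [-1.4, 1.6, -0.4]
grip_width: 0.0159
```

```bash
python3 -c "
from h import *
print(manip.read_state()['moment'])"
```

```text
[ 0.13963816  0.36921404 -0.08223031]
```

Request:
jog_arm:
  series:
    - {"dx": 0.007,"dy": 0,"dz": -0.004,"spin": 0}
    - {"dx": 0.014,"dy": 0,"dz": -0.004,"spin": 0}
    - {"dx": 0.014,"dy": 0,"dz": -0.004,"spin": 0}

```text
t: 12.18
position: [0.6372, 0.0516, 0.0527]
ee_rot: [-1.23, 1.18, -1.178]
contact_force: [-0.7, 1.3, 0.0]
grip_width: 0.0161
```

Request:
jog_arm:
  series:
    - {"dx": 0.007,"dy": 0,"dz": 0,"spin": 0}
    - {"dx": 0.014,"dy": 0,"dz": 0,"spin": 0}
    - {"dx": 0.014,"dy": 0,"dz": 0,"spin": 0}

```text
t: 12.43
position: [0.6372, 0.0497, 0.0527]
ee_rot: [-1.23, 1.18, -1.177]
contact_force: [-0.3, 1.0, 1.1]
grip_width: 0.016
```

Request:
jog_arm:
  series:
    - {"dx": 0.007,"dy": 0,"dz": 0,"spin": 0}
    - {"dx": 0.014,"dy": 0,"dz": 0,"spin": 0}
    - {"dx": 0.014,"dy": 0,"dz": 0,"spin": 0}

```text
t: 12.68
position: [0.6373, 0.0477, 0.0527]
ee_rot: [-1.23, 1.18, -1.177]
contact_force: [0.4, 1.0, -0.5]
grip_width: 0.0158
```

Request:
jog_arm:
  series:
    - {"dx": 0.007,"dy": 0,"dz": 0,"spin": 0}
    - {"dx": 0.014,"dy": 0,"dz": 0,"spin": 0}
    - {"dx": 0.014,"dy": 0,"dz": 0,"spin": 0}

```text
t: 12.93
position: [0.6373, 0.0456, 0.0527]
ee_rot: [-1.23, 1.18, -1.177]
contact_force: [-0.2, 0.8, 1.4]
grip_width: 0.0158
```

Request:
jog_arm:
  series:
    - {"dx": 0.007,"dy": 0,"dz": 0,"spin": 0}
    - {"dx": 0.014,"dy": 0,"dz": 0,"spin": 0}
    - {"dx": 0.014,"dy": 0,"dz": 0,"spin": 0}

```text
t: 13.18
position: [0.6374, 0.0435, 0.0527]
ee_rot: [-1.23, 1.18, -1.177]
contact_force: [1.1, 1.9, 0.5]
grip_width: 0.0162
```

Request:
jog_arm:
  series:
    - {"dx": 0.007,"dy": 0,"dz": 0,"spin": 0}
    - {"dx": 0.014,"dy": 0,"dz": 0,"spin": 0}
    - {"dx": 0.014,"dy": 0,"dz": 0,"spin": 0}

```text
t: 13.43
position: [0.6374, 0.0414, 0.0526]
ee_rot: [-1.23, 1.18, -1.177]
contact_force: [0.8, 0.7, 1.0]
grip_width: 0.0157
```

```bash
python3 -c "
from h import *
print(manip.read_state()['moment'])
for n in ('wrist',): cv2.imwrite(f'pics/n_{n}.png',manip.camera(n)[:,:,::-1])
crop('pics/n_wrist.png','pics/n3.png',200,120,320,320,3)
"
```

```text
[ 0.27331393 -0.12087323  0.04957287]
```

View pics/n3.png

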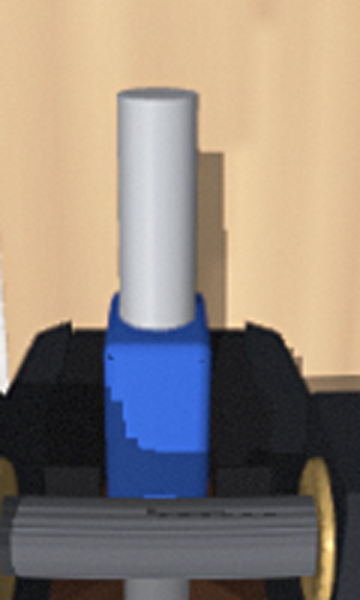

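Request:
jog_arm:
  series:
    - {"dx": 0.007,"dy": 0,"dz": 0.002,"spin": 0}
    - {"dx": 0.014,"dy": 0,"dz": 0.002,"spin": 0}
    - {"dx": 0.014,"dy": 0,"dz": 0.002,"spin": 0}

```text
t: 13.73
position: [0.6375, 0.0397, 0.0526]
ee_rot: [-1.23, 1.181, -1.176]
contact_force: [-0.2, 2.5, 1.8]
grip_width: 0.0158
```

Request:
jog_arm:
  series:
    - {"dx": 0.007,"dy": 0,"dz": 0,"spin": 0}
    - {"dx": 0.014,"dy": 0,"dz": 0,"spin": 0}
    - {"dx": 0.014,"dy": 0,"dz": 0,"spin": 0}

```text
t: 13.98
position: [0.6377, 0.0374, 0.0526]
ee_rot: [-1.23, 1.181, -1.177]
contact_force: [-0.3, 2.8, 2.5]
grip_width: 0.016
```

Request:
jog_arm:
  series:
    - {"dx": 0.007,"dy": 0,"dz": 0,"spin": 0}
    - {"dx": 0.014,"dy": 0,"dz": 0,"spin": 0}
    - {"dx": 0.014,"dy": 0,"dz": 0,"spin": 0}

```text
t: 14.23
position: [0.6378, 0.0354, 0.0526]
ee_rot: [-1.23, 1.181, -1.176]
contact_force: [-0.8, 3.2, 3.3]
grip_width: 0.0161
```

```bash
python3 -c "
from h import *
print(manip.read_state()['moment'],manip.read_state()['contact_force'])
for n in ('wrist',): cv2.imwrite(f'pics/o_{n}.png',manip.camera(n)[:,:,::-1])
crop('pics/o_wrist.png','pics/o3.png',200,120,320,320,3)
"
```

```text
[0.65556604 0.1270161  0.02697976] [-0.7925318   3.18701515  3.30494829]
```

View pics/o3.png

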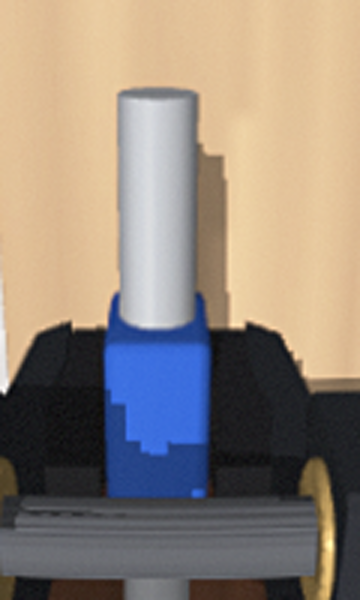

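Request:
jog_arm:
  series:
    - {"dx": 0,"dy": -0.005,"dz": 0,"spin": 0}
    - {"dx": 0.007,"dy": -0.005,"dz": 0,"spin": 0}
    - {"dx": 0.007,"dy": -0.005,"dz": 0,"spin": 0}

```text
t: 14.53
position: [0.6377, 0.0347, 0.053]
ee_rot: [-1.23, 1.181, -1.176]
contact_force: [0.4, 5.1, 0.2]
grip_width: 0.0157
```

Request:
jog_arm:
  series:
    - {"dx": 0.007,"dy": 0,"dz": 0,"spin": 0}
    - {"dx": 0.007,"dy": 0,"dz": 0,"spin": 0}
    - {"dx": 0.007,"dy": 0,"dz": 0,"spin": 0}

```text
t: 14.78
position: [0.6377, 0.0347, 0.053]
ee_rot: [-1.23, 1.181, -1.175]
contact_force: [0.1, 5.5, -0.8]
grip_width: 0.0158
```

Request:
jog_arm:
  series:
    - {"dx": 0.007,"dy": 0,"dz": 0,"spin": 0}
    - {"dx": 0.007,"dy": 0,"dz": 0,"spin": 0}
    - {"dx": 0.007,"dy": 0,"dz": 0,"spin": 0}

```text
t: 15.03
position: [0.6377, 0.0346, 0.053]
ee_rot: [-1.229, 1.181, -1.173]
contact_force: [0.4, 7.0, -1.1]
grip_width: 0.0157
```

Request:
jog_arm:
  series:
    - {"dx": 0.007,"dy": 0,"dz": 0,"spin": 0}
    - {"dx": 0.012,"dy": 0,"dz": 0,"spin": 0}
    - {"dx": 0.012,"dy": 0,"dz": 0,"spin": 0}
    - {"dx": 0.012,"dy": 0,"dz": 0,"spin": 0}
    - {"dx": 0.012,"dy": 0,"dz": 0,"spin": 0}
    - {"dx": 0.012,"dy": 0,"dz": 0,"spin": 0}
  force: 12

```text
t: 15.53
position: [0.6378, 0.0346, 0.053]
ee_rot: [-1.228, 1.181, -1.171]
contact_force: [-0.3, 9.3, 0.3]
grip_width: 0.0162
```

```bash
python3 -c "
from h import *
print(manip.read_state()['moment'],manip.read_state()['contact_force'])
for n in ('wrist',): cv2.imwrite(f'pics/p_{n}.png',manip.camera(n)[:,:,::-1])
crop('pics/p_wrist.png','pics/p3.png',200,120,320,320,3)
"
```

```text
[ 1.87931095  0.07707451 -0.0438371 ] [-0.28708074  9.32557324  0.28918415]
```

View pics/p3.png

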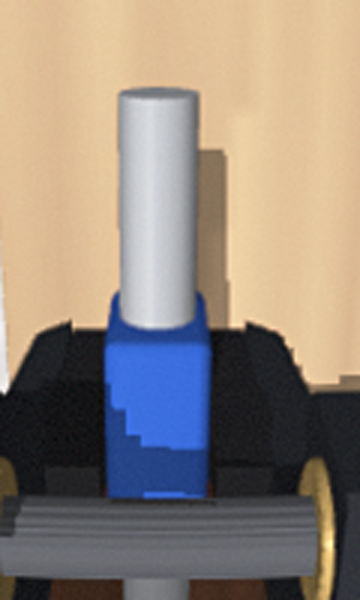

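Request:
jog_arm:
  series:
    - {"dx": -0.01,"dy": 0,"dz": 0,"spin": 0}
    - {"dx": -0.02,"dy": 0,"dz": 0,"spin": 0}
    - {"dx": -0.025,"dy": 0,"dz": 0,"spin": 0}
    - {"dx": -0.025,"dy": 0,"dz": 0,"spin": 0}

```text
t: 15.92
position: [0.6377, 0.0347, 0.0531]
ee_rot: [-1.23, 1.181, -1.176]
contact_force: [0.4, 4.9, -1.1]
grip_width: 0.0159
```

Request:
jog_arm:
  series:
    - {"dx": 0,"dy": 0,"dz": 0,"spin": 0}
    - {"dx": 0,"dy": 0,"dz": 0,"spin": 0}
    - {"dx": 0,"dy": 0,"dz": 0,"spin": 0}
    - {"dx": 0,"dy": 0,"dz": 0,"spin": 0}
    - {"dx": 0,"dy": 0,"dz": 0,"spin": 0}
    - {"dx": 0,"dy": 0,"dz": 0,"spin": 0}
  fingers: 0.55

```text
t: 16.42
position: [0.6378, 0.0335, 0.0533]
ee_rot: [-1.231, 1.181, -1.177]
contact_force: [1.4, -0.7, -0.1]
grip_width: 0.0484
```

```bash
python3 go.py 0.638 0.035 0.16 2.4; python3 -c "
from h import *
for n in ('wrist','scene'): cv2.imwrite(f'pics/q_{n}.png',manip.camera(n)[:,:,::-1])
crop('pics/q_wrist.png','pics/q3.png',0,0,512,384,1.5)
crop('pics/q_scene.png','pics/q2.png',200,140,380,280,4)
"
```

```text
pos [0.6378 0.0335 0.0533] yawz 2.38 t 16.42 F [ 1.42 -0.68 -0.07] w 0.0484 tilt [-2.7e-03 -2.0e-04 -1.0e+00]
shares dx dy dz [-9.500e-03 -7.111e-01 -5.000e-04] spin -0.001 rows 2.6 0.0
```

View pics/q3.png

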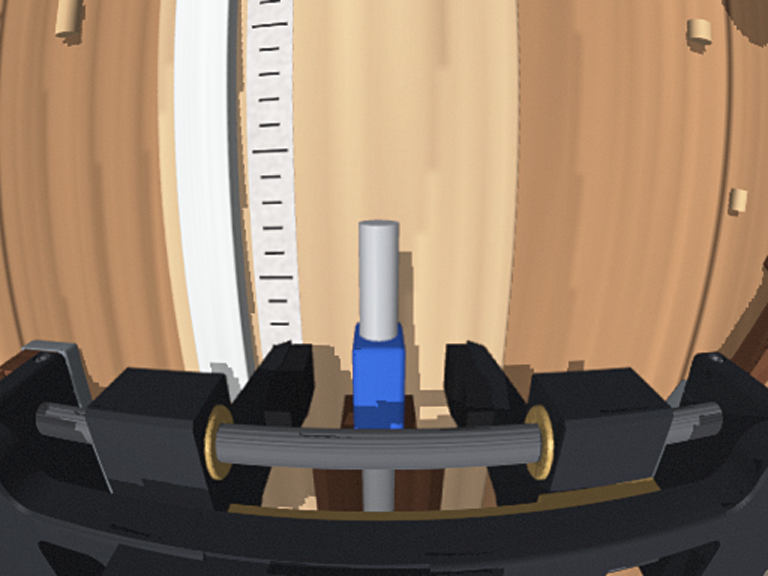

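View pics/q2.png

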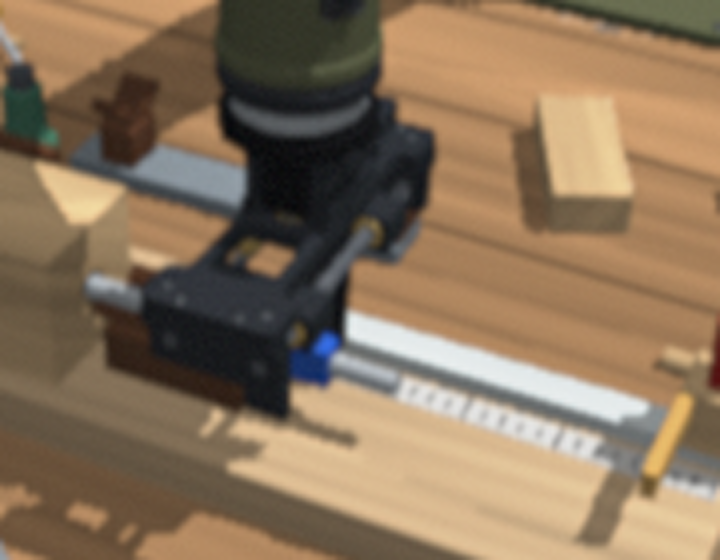

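Request:
jog_arm:
  series:
    - {"dx": 0,"dy": -0.2,"dz": 0,"spin": 0}
    - {"dx": 0,"dy": -0.45,"dz": 0,"spin": 0}
    - {"dx": 0,"dy": -0.75,"dz": 0,"spin": 0}
    - {"dx": 0,"dy": -0.75,"dz": 0,"spin": 0}
    - {"dx": 0,"dy": -0.75,"dz": 0,"spin": 0}
  fingers: 0

```text
t: 16.93
position: [0.6403, 0.0341, 0.1691]
ee_rot: [-1.225, 1.176, -1.18]
contact_force: [0.3, 0.2, -0.1]
grip_width: 0.0173
```

```bash
python3 go.py 0.566 0.275 0.16 2.4; python3 -c "
from h import *
for n in ('wrist','scene'): cv2.imwrite(f'pics/r_{n}.png',manip.camera(n)[:,:,::-1])
import pickle; pickle.dump(manip.camera_info('wrist'),open('r_ci.pkl','wb'))
crop('pics/r_wrist.png','pics/r3.png',0,0,512,384,1.5)
crop('pics/r_scene.png','pics/r2.png',200,140,400,280,4)
"
```

```text
pos [0.6403 0.0341 0.1691] yawz 2.4 t 16.93 F [ 0.26  0.16 -0.13] w 0.0173 tilt [ 3.9e-03  8.0e-04 -1.0e+00]
shares dx dy dz [-1.625   0.0597 -0.4282] spin -0.0 rows 6.0 0.0
```

View pics/r3.png

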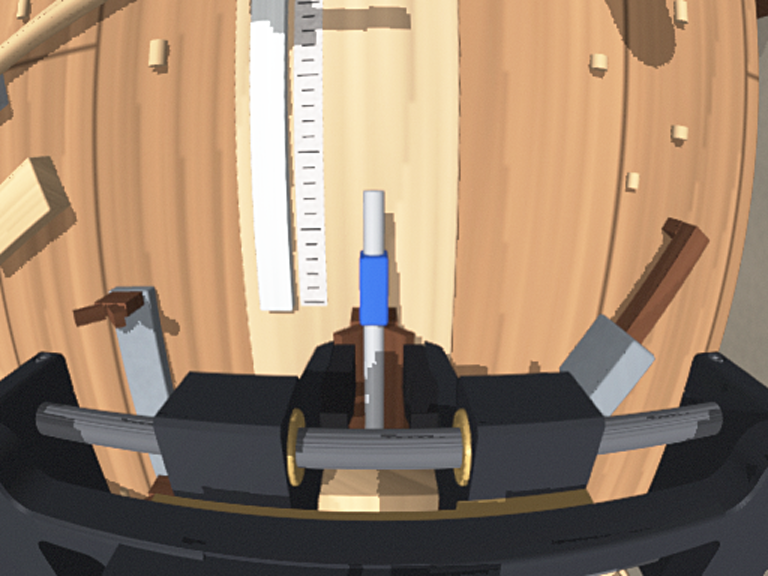

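View pics/r2.png

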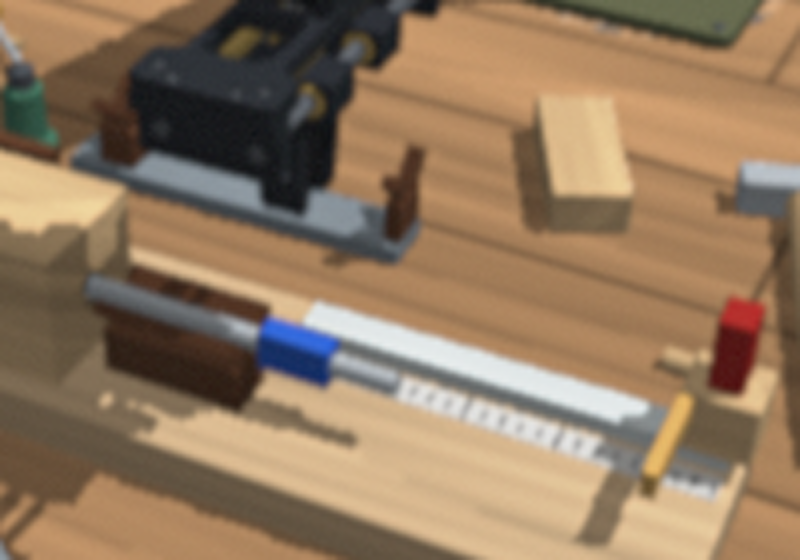

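Request:
jog_arm:
  series:
    - {"dx": -0.95,"dy": 0,"dz": -0.43,"spin": 0}
    - {"dx": -0.95,"dy": 0,"dz": -0.43,"spin": 0}
    - {"dx": -0.95,"dy": 0,"dz": -0.43,"spin": 0}
    - {"dx": -0.95,"dy": 0,"dz": -0.43,"spin": 0}
    - {"dx": -0.95,"dy": 0,"dz": -0.43,"spin": 0}
    - {"dx": -0.95,"dy": 0,"dz": -0.43,"spin": 0}

```text
t: 17.53
position: [0.5653, 0.1762, 0.1641]
ee_rot: [-1.236, 1.18, -1.171]
contact_force: [0.7, -1.4, -0.4]
grip_width: 0.0007
```

```bash
python3 go.py 0.566 0.275 0.16 2.4; python3 -c "
from h import *
ci=manip.camera_info('wrist')
for n in ('wrist',): cv2.imwrite(f'pics/s_{n}.png',manip.camera(n)[:,:,::-1])
import pickle; pickle.dump(ci,open('s_ci.pkl','wb'))
crop('pics/s_wrist.png','pics/s3.png',0,0,512,384,1.5)
"
```

```text
pos [0.5653 0.1762 0.1641] yawz 2.7 t 17.53 F [ 0.74 -1.36 -0.39] w 0.0007 tilt [-7.1e-03  1.0e-04 -1.0e+00]
shares dx dy dz [-0.6575  0.0274  0.0359] spin 0.007 rows 2.4 0.0
```

View pics/s3.png

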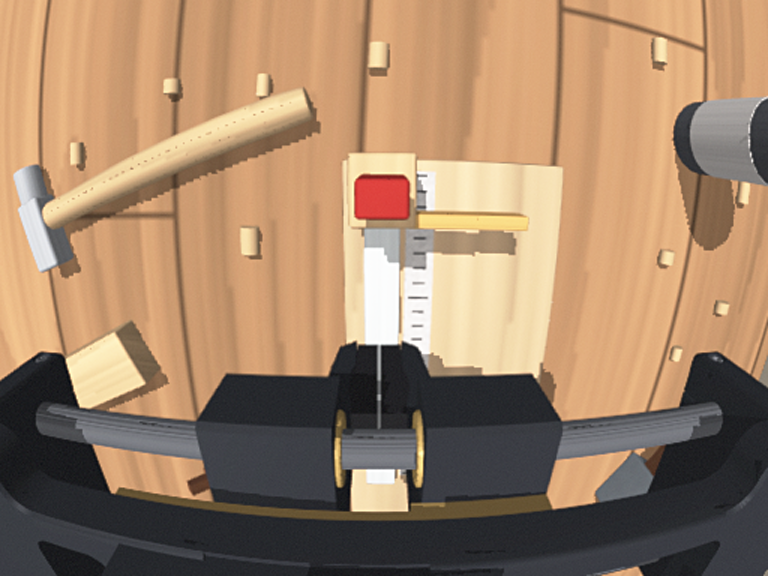

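```bash
python3 -c "
from h import *
import pickle
ci=pickle.load(open('s_ci.pkl','rb'))
f=lambda u,v:(u/1.5-.2,v/1.5-.2)
for n,uv,z in [('kTL',f(357,177),.121),('kTR',f(408,177),.121),('kBL',f(358,216),.121),('kBR',f(407,217),.121),('tongueF0',f(419,226),.078),('tongueF1',f(527,229),.078)]: print(n,onz('wrist',uv,z,ci).round(4))
ci=pickle.load(open('r_ci.pkl','rb'))
print('tail',onz('wrist',f(374,191),.076,ci).round(4))
"; python3 go.py 0.566 0.275 0.16 2.4
```

```text
kTL [0.5528 0.2413 0.121 ]
kTR [0.5743 0.2424 0.121 ]
kBL [0.5539 0.2246 0.121 ]
kBR [0.5748 0.2252 0.121 ]
tongueF0 [0.5842 0.2146 0.078 ]
tongueF1 [0.6439 0.217  0.078 ]
tail [0.6323 0.0896 0.076 ]
pos [0.5666 0.1736 0.1644] yawz 2.48 t 17.58 F [ 0.77 -0.11 -0.21] w 0.0004 tilt [-0.0056 -0.0014 -1.    ]
shares dx dy dz [-0.6755  0.0287  0.0253] spin 0.002 rows 2.4 0.0
```

Request:
jog_arm:
  series:
    - {"dx": -0.66,"dy": 0,"dz": -0.01,"spin": 0}
    - {"dx": -0.66,"dy": 0,"dz": -0.01,"spin": 0}
    - {"dx": -0.66,"dy": 0,"dz": -0.01,"spin": 0}
    - {"dx": -0.66,"dy": 0,"dz": -0.01,"spin": 0}
    - {"dx": -0.66,"dy": 0,"dz": -0.01,"spin": 0}

```text
t: 18.0
position: [0.5623, 0.2715, 0.1651]
ee_rot: [-1.232, 1.18, -1.178]
contact_force: [-0.4, -0.8, -0.2]
grip_width: 0.0003
```

```bash
python3 go.py 0.563 0.273 0.092 2.4
```

```text
pos [0.5623 0.2715 0.1651] yawz 2.4 t 18.0 F [-0.35 -0.77 -0.17] w 0.0003 tilt [-0.0036 -0.0015 -1.    ]
shares dx dy dz [-0.0107  0.4871  0.0067] spin -0.0 rows 1.8 0.0
```

Request:
jog_arm:
  series:
    - {"dx": -0.01,"dy": 0.15,"dz": 0.007,"spin": 0}
    - {"dx": -0.01,"dy": 0.3,"dz": 0.007,"spin": 0}
    - {"dx": -0.01,"dy": 0.45,"dz": 0.007,"spin": 0}
    - {"dx": -0.01,"dy": 0.487,"dz": 0.007,"spin": 0}
    - {"dx": -0.01,"dy": 0.487,"dz": 0.007,"spin": 0}
    - {"dx": -0.01,"dy": 0.487,"dz": 0.007,"spin": 0}

```text
t: 18.5
position: [0.5638, 0.2722, 0.0934]
ee_rot: [-1.23, 1.181, -1.18]
contact_force: [0.6, 0.5, 0.5]
grip_width: 0.0001
```

Request:
jog_arm:
  series:
    - {"dx": 0.03,"dy": 0,"dz": 0,"spin": 0}
    - {"dx": 0.06,"dy": 0,"dz": 0,"spin": 0}
    - {"dx": 0.09,"dy": 0,"dz": 0,"spin": 0}
    - {"dx": 0.12,"dy": 0,"dz": 0,"spin": 0}
    - {"dx": 0.15,"dy": 0,"dz": 0,"spin": 0}
    - {"dx": 0.18,"dy": 0,"dz": 0,"spin": 0}
    - {"dx": 0.21,"dy": 0,"dz": 0,"spin": 0}

```text
t: 19.08
position: [0.5645, 0.2437, 0.0936]
ee_rot: [-1.228, 1.18, -1.175]
contact_force: [-0.3, 2.4, 2.1]
grip_width: 0.0004
```

```bash
python3 go.py 0.569 0.125 0.092 2.4; python3 -c "
from h import *
ci=manip.camera_info('wrist')
for n in ('wrist','scene'): cv2.imwrite(f'pics/t_{n}.png',manip.camera(n)[:,:,::-1])
crop('pics/t_wrist.png','pics/t3.png',0,0,512,384,1.5)
crop('pics/t_scene.png','pics/t2.png',200,140,400,280,4)
"
```

```text
pos [0.5645 0.2437 0.0936] yawz 2.45 t 19.08 F [-0.32  2.45  2.13] w 0.0004 tilt [-0.0016  0.0024 -1.    ]
shares dx dy dz [ 0.7919  0.0085 -0.0038] spin 0.001 rows 2.8 0.0
```

View pics/t2.png

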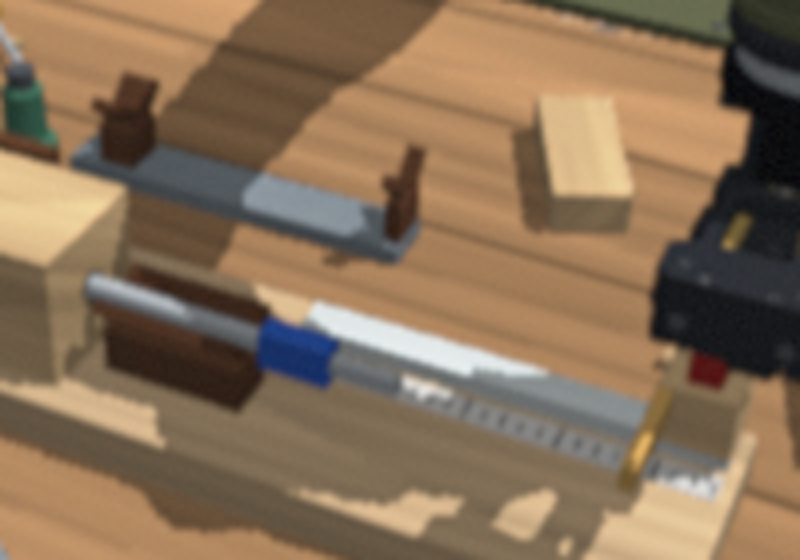

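Request:
jog_arm:
  series:
    - {"dx": 0.07,"dy": 0,"dz": 0,"spin": 0}
    - {"dx": 0.14,"dy": 0,"dz": 0,"spin": 0}
    - {"dx": 0.21,"dy": 0,"dz": 0,"spin": 0}
    - {"dx": 0.28,"dy": 0,"dz": 0,"spin": 0}
    - {"dx": 0.35,"dy": 0,"dz": 0,"spin": 0}
    - {"dx": 0.42,"dy": 0,"dz": 0,"spin": 0}
    - {"dx": 0.48,"dy": 0,"dz": 0,"spin": 0}
    - {"dx": 0.52,"dy": 0,"dz": 0,"spin": 0}

```text
t: 19.85
position: [0.5678, 0.1627, 0.0931]
ee_rot: [-1.23, 1.181, -1.179]
contact_force: [0.9, 2.6, 1.5]
grip_width: 0.0003
```

```bash
python3 go.py 0.569 0.125 0.092 2.4; python3 -c "
from h import *
ci=manip.camera_info('wrist')
for n in ('wrist','scene'): cv2.imwrite(f'pics/u_{n}.png',manip.camera(n)[:,:,::-1])
crop('pics/u_scene.png','pics/u2.png',200,140,400,280,4)
"
```

```text
pos [0.5678 0.1627 0.0931] yawz 2.31 t 19.85 F [0.89 2.62 1.51] w 0.0003 tilt [-2.4e-03 -4.0e-04 -1.0e+00]
shares dx dy dz [ 0.2518  0.0072 -0.0022] spin -0.002 rows 0.9 0.0
```

View pics/u2.png

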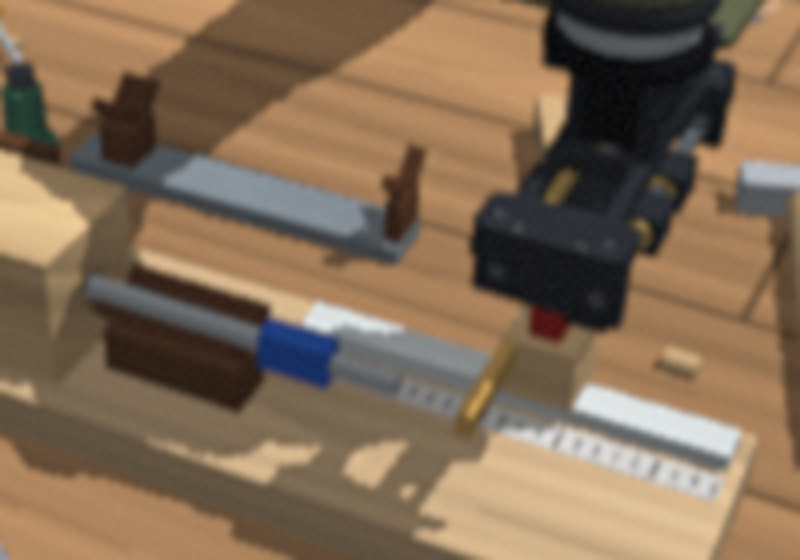

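Request:
jog_arm:
  series:
    - {"dx": 0.03,"dy": 0,"dz": 0,"spin": 0}
    - {"dx": 0.06,"dy": 0,"dz": 0,"spin": 0}
    - {"dx": 0.09,"dy": 0,"dz": 0,"spin": 0}
    - {"dx": 0.11,"dy": 0,"dz": 0,"spin": 0}
    - {"dx": 0.13,"dy": 0,"dz": 0,"spin": 0}
    - {"dx": 0.14,"dy": 0,"dz": 0,"spin": 0}

```text
t: 20.45
position: [0.5676, 0.1433, 0.0926]
ee_rot: [-1.232, 1.181, -1.176]
contact_force: [-1.2, 1.6, -1.9]
grip_width: 0.0004
```

Request:
jog_arm:
  series:
    - {"dx": 0.007,"dy": 0,"dz": 0,"spin": 0}
    - {"dx": 0.014,"dy": 0,"dz": 0,"spin": 0}
    - {"dx": 0.02,"dy": 0,"dz": 0,"spin": 0}
    - {"dx": 0.02,"dy": 0,"dz": 0,"spin": 0}

```text
t: 20.78
position: [0.5682, 0.1406, 0.0929]
ee_rot: [-1.231, 1.181, -1.177]
contact_force: [-1.4, 2.2, -0.5]
grip_width: 0.0003
```

```bash
python3 -c "
from h import *
print(manip.read_state()['moment'])
ci=manip.camera_info('wrist')
for n in ('top','scene','wrist'): cv2.imwrite(f'pics/v_{n}.png',manip.camera(n)[:,:,::-1])
crop('pics/v_scene.png','pics/v2.png',250,190,350,260,7)
"
```

```text
[0.30929384 0.33216412 0.06214334]
```

View pics/v2.png

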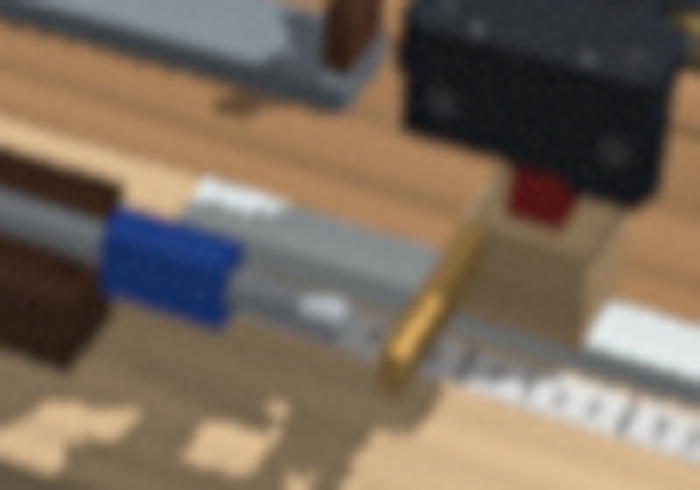

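Gap about 12 mm. Creep on in small steps.

Request:
jog_arm:
  series:
    - {"dx": 0.01,"dy": 0,"dz": 0,"spin": 0}
    - {"dx": 0.02,"dy": 0,"dz": 0,"spin": 0}
    - {"dx": 0.03,"dy": 0,"dz": 0,"spin": 0}
    - {"dx": 0.04,"dy": 0,"dz": 0,"spin": 0}

```text
t: 21.27
position: [0.5689, 0.1348, 0.0931]
ee_rot: [-1.23, 1.18, -1.177]
contact_force: [-1.5, 2.2, -0.2]
grip_width: 0.0003
```

Request:
jog_arm:
  series:
    - {"dx": 0.007,"dy": 0,"dz": 0,"spin": 0}
    - {"dx": 0.014,"dy": 0,"dz": 0,"spin": 0}
    - {"dx": 0.014,"dy": 0,"dz": 0,"spin": 0}

```text
t: 21.52
position: [0.569, 0.1323, 0.0931]
ee_rot: [-1.23, 1.18, -1.177]
contact_force: [-0.8, 1.2, 0.2]
grip_width: 0.0007
```

Request:
jog_arm:
  series:
    - {"dx": 0.007,"dy": 0,"dz": 0,"spin": 0}
    - {"dx": 0.014,"dy": 0,"dz": 0,"spin": 0}
    - {"dx": 0.014,"dy": 0,"dz": 0,"spin": 0}

```text
t: 21.77
position: [0.569, 0.1303, 0.0931]
ee_rot: [-1.23, 1.18, -1.177]
contact_force: [-1.6, 2.7, 0.5]
grip_width: 0.0003
```

Request:
jog_arm:
  series:
    - {"dx": 0.007,"dy": 0,"dz": 0,"spin": 0}
    - {"dx": 0.01,"dy": 0,"dz": 0,"spin": 0}
    - {"dx": 0.01,"dy": 0,"dz": 0,"spin": 0}

```text
t: 22.02
position: [0.5691, 0.129, 0.093]
ee_rot: [-1.23, 1.18, -1.177]
contact_force: [-0.9, 2.0, 0.9]
grip_width: 0.0007
```

Request:
jog_arm:
  series:
    - {"dx": 0.007,"dy": 0,"dz": 0,"spin": 0}
    - {"dx": 0.01,"dy": 0,"dz": 0,"spin": 0}
    - {"dx": 0.01,"dy": 0,"dz": 0,"spin": 0}

```text
t: 22.27
position: [0.5692, 0.1274, 0.0931]
ee_rot: [-1.23, 1.18, -1.177]
contact_force: [-0.1, 2.4, 1.3]
grip_width: 0.0008
```

Request:
jog_arm:
  series:
    - {"dx": 0.007,"dy": 0,"dz": 0,"spin": 0}
    - {"dx": 0.01,"dy": 0,"dz": 0,"spin": 0}
    - {"dx": 0.01,"dy": 0,"dz": 0,"spin": 0}

```text
t: 22.52
position: [0.5692, 0.1259, 0.0931]
ee_rot: [-1.23, 1.18, -1.177]
contact_force: [-0.4, 2.1, 1.5]
grip_width: 0.0005
```

```bash
python3 -c "
from h import *
print(manip.read_state()['moment'])
for n in ('top','scene','wrist'): cv2.imwrite(f'pics/w_{n}.png',manip.camera(n)[:,:,::-1])
crop('pics/w_scene.png','pics/w2.png',250,190,350,260,7)
"
```

```text
[ 0.34090414  0.15813427 -0.02633552]
```

View pics/w2.png

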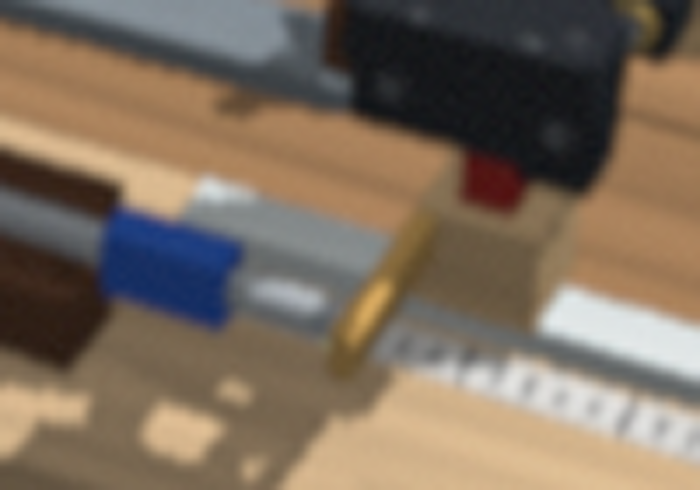

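Request:
jog_arm:
  series:
    - {"dx": 0.007,"dy": 0,"dz": 0,"spin": 0}
    - {"dx": 0.01,"dy": 0,"dz": 0,"spin": 0}
    - {"dx": 0.01,"dy": 0,"dz": 0,"spin": 0}

```text
t: 22.92
position: [0.5692, 0.1256, 0.0931]
ee_rot: [-1.23, 1.18, -1.175]
contact_force: [-0.6, 4.5, 1.9]
grip_width: 0.0006
```

Request:
jog_arm:
  series:
    - {"dx": 0.007,"dy": 0,"dz": 0,"spin": 0}
    - {"dx": 0.01,"dy": 0,"dz": 0,"spin": 0}
    - {"dx": 0.01,"dy": 0,"dz": 0,"spin": 0}

```text
t: 23.17
position: [0.5692, 0.1255, 0.0931]
ee_rot: [-1.229, 1.18, -1.174]
contact_force: [-0.2, 6.8, 1.7]
grip_width: 0.0002
```

Request:
jog_arm:
  series:
    - {"dx": 0.007,"dy": 0,"dz": 0,"spin": 0}
    - {"dx": 0.01,"dy": 0,"dz": 0,"spin": 0}
    - {"dx": 0.01,"dy": 0,"dz": 0,"spin": 0}

```text
t: 23.42
position: [0.5692, 0.1254, 0.0931]
ee_rot: [-1.228, 1.18, -1.172]
contact_force: [-1.2, 9.5, 1.0]
grip_width: 0.0005
```

Request:
jog_arm:
  series:
    - {"dx": 0,"dy": 0,"dz": 0,"spin": 0}
    - {"dx": 0,"dy": 0,"dz": 0,"spin": 0}
    - {"dx": -0.03,"dy": 0,"dz": 0,"spin": 0}
    - {"dx": -0.08,"dy": 0,"dz": 0,"spin": 0}
    - {"dx": -0.16,"dy": 0,"dz": 0,"spin": 0}
    - {"dx": -0.25,"dy": 0,"dz": 0,"spin": 0}
    - {"dx": -0.3,"dy": -0.2,"dz": 0,"spin": 0}
    - {"dx": -0.3,"dy": -0.5,"dz": 0,"spin": 0}

```text
t: 24.08
position: [0.5644, 0.1697, 0.1621]
ee_rot: [-1.239, 1.183, -1.17]
contact_force: [0.9, 0.6, -0.3]
grip_width: 0.0003
```

Request:
jog_arm:
  series:
    - {"dx": 0,"dy": -0.3,"dz": -0.2,"spin": 0}
    - {"dx": 0,"dy": -0.5,"dz": -0.4,"spin": 0}
    - {"dx": 0,"dy": -0.5,"dz": -0.6,"spin": 0}
    - {"dx": 0,"dy": -0.5,"dz": -0.6,"spin": 0}

```text
t: 24.42
position: [0.4703, 0.1628, 0.2416]
ee_rot: [-1.237, 1.182, -1.172]
contact_force: [-1.3, 0.3, -1.4]
grip_width: 0.0006
```

```bash
python3 go.py 0.569 0.125 0.092 2.4; python3 -c "
from h import *
for n in ('top','scene'): cv2.imwrite(f'pics/x_{n}.png',manip.camera(n)[:,:,::-1])
crop('pics/x_scene.png','pics/x2.png',220,170,350,260,6)
crop('pics/x_top.png','pics/x1.png',150,110,340,210,4)
"
```

```text
pos [0.4703 0.1628 0.2416] yawz 2.57 t 24.42 F [-1.25  0.34 -1.36] w 0.0006 tilt [-8.9e-03 -5.0e-04 -1.0e+00]
shares dx dy dz [0.281  0.9917 0.6549] spin 0.004 rows 4.4 0.0
```

View pics/x2.png

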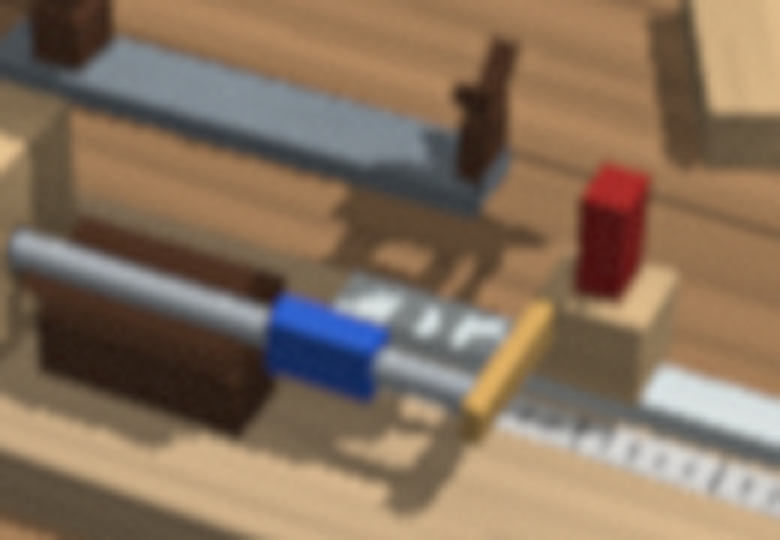

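View pics/x1.png

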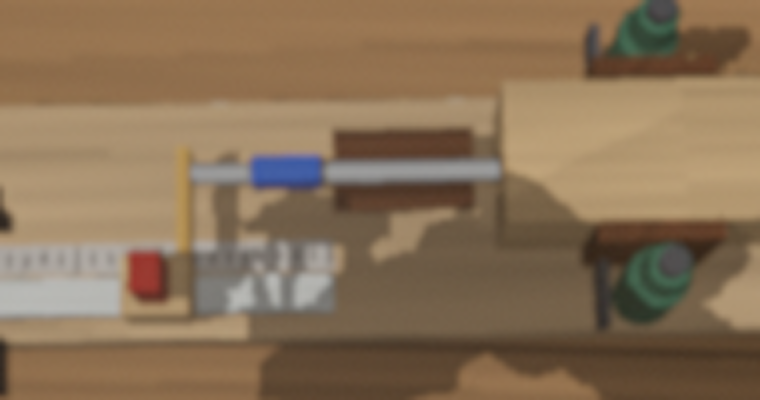

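```bash
python3 -c "
from plant import manip
print(manip.job_done())"
```

```text
the job is handed in; nothing more can be done
None
```

The rod is resting on the bottom of the bore and the cursor is against its tail. The job was handed in at about 24.5 s of the 72 s allowed, and no verdict was reported.

**Rod:** I took it from its rest, laid it in the V saddle and slid it in. It stopped at an estimated depth of 67 mm, from the camera-measured face and the 190 mm from grip to tip. I pressed up to 9.3 N at the wrist, eased off and let go. The wrist picture during the press showed no slip in the grip.

**Cursor:** I pushed the knob with closed fingers. It slid at about 2–3 N, stopped at the tail, and I built up to 9.5 N at the wrist. That puts about 6–7 N on the rod. Then I backed the arm away.

**Last checks:**
- The scene and top pictures showed the rod in saddle and bore and the brass tongue touching the tail. At their resolution a gap of 1–2 mm would not show.
- The arm was clear of everything. The highest wrist reading along the bore was 9.5 N, well under the 25 N limit. Wrist readings vary by about 1 N.

**What disagreed:**
- Early on, the saddle lips put the bore line about 2–3 mm to one side of where the timber and bore ring put it. The rod slid in without catching, so the timber and bore estimate held.
- While sliding, up to about 3 N built up sideways and downward. I removed it with small corrections.

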